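# Hang the water sampler on its drop-nose peg and shut the splash guard

### The arm

A 6-joint arm with a two-finger parallel gripper is mounted at the origin on a cart in front of the work surface, level with it; the furniture and walls round the work are solid. World frame = base frame: x ahead of the robot, y to its left, z up, the work surface at z = 0. Lengths are in m, angles in rad, forces in N, time in s.
With the tool pointing down it reaches from about 0.25 to 0.725 m from the base axis. Payload 4 kg.
Tool frame: the origin (TCP) lies midway between the tips of the shut fingers; the grasp point (between the pads) lies 19 mm behind it; z points along the fingers, y is the direction in which the jaws open and shut (so a half turn about z gives the same grasp; the last joint's range is limited). The gripper opens to 85 mm and grips with 20 to 120 N. Pads are 22 mm wide; open, the fingers measure 114 mm over their backs; the gripper's body (76 mm by 85 mm) begins 54 mm behind the grasp point. The pads swing forward as they close: fully open they stand 13 mm farther back than shut.
Start: joints at [-1.104, 0.241, 0.005, 1.335, 0, 1.571], TCP at [0.225, -0.447, 0.231] pointing down, gripper open.
Joint ranges: [-2.72, 2.72], [-1.05, 1.87], [-1.09, 1.28], [-1.99, 2.15], [-1.42, 1.44], [-3.14, 3.14]. Speed limits (rad/s): [2.79, 2.79, 3.14, 3.14, 3.14, 3.14].

### API

Orientations are given as a unit quaternion [x, y, z, w].
In Python, from workcell import monitor, cams, order gives the robot as it stands.
- The arm moves only by the tool send_rows, never from a script. Its argument "moves" is a list of rows, each a list of 4 numbers: the shift along the tool's x, y, z as a fraction of full scale, then the turn about the tool's z as a fraction of full scale. A call has 1 to 20 rows; each row shifts and turns the commanded pose from where the row before left it, along the tool's axes as they then stand; what a row does not reach is not made up. Full scale, the value 1, is 100 cm for a shift and 0.1 rad for a turn. A row lasts 1/10 s, in which the tool goes at most 50 mm and 8.59 degrees, less where a joint would pass 70% of its speed; a pose out of reach is approached as far as the arm can. A call with a number of a shift or a turn outside -1 to 1 is refused whole. A call with a gripper value outside its range is refused whole. "claw" is the gripper's target within -1 to 1 (fully open at 1, half-way at 0, shut at -1), set as the call begins (left out, the last holds). The fingers move at their own pace and stop on an object; the grip force is fixed at half the most. Time passes only in rows, so rows that do not move let the fingers close. It gives the time, the measured TCP pose, the force and the opening at its end, in the units of the state.
- monitor.get_obs(): the state, without advancing time (a new reading comes with each control period).
- cams.camera(name): name is "scene" or "top" or "wrist"; returns (picture, depth): 384x512x3 uint8, blue, green, red; 384x512 float32, m along the optical axis (not along the pixel's ray), 0 where there is no reading.
- cams.camera_info(name): a dict with "intrinsics" (3x3 intrinsics, pixels), "T" (4x4, takes a point from camera to world coordinates); the wrist camera has in their place "mount" (4x4, takes a point from camera to tool coordinates, whose origin is the TCP and whose axes are the flange's). Camera axes: x right, y up, looking along -z (the intrinsics and any distortion apply to the point x, -y, -z); pixel columns grow to the right and rows downward; lengths in m; the calibration is good to about 2 mm. A picture is of the moment at which its call begins: read the wrist's pose just before it. camera_info takes no time and is no camera call.
- order.job_done(): hands the job in, once; it reports no verdict.
The state is a dict: "clock": time; "joint_pos": joint angles; "joint_vel": joint speeds; "tau": joint torques, N m; "eef_pos": TCP position; "tool_rot": TCP orientation; "ft_force": force on the tool from outside, world axes, zero at the start; "ft_torque": the same for the moment, N m; "grip_width": finger opening in m.
Only numpy, scipy, OpenCV 4.12 (cv2) and the standard library are available. Lean on these libraries where they do the work, as an engineer would, in place of code of your own. Each camera call takes 0.05 s, during which the arm holds its last target.

### The job

Hang the blue-headed water sampler by its eye on the station's square peg: push it in so that the eye lifts the brass drop keeper, and on past it until the keeper falls down behind the eye, then draw the sampler gently outwards so that the eye is felt pulling against the fallen keeper and is held by it. Let the sampler hang freely, and push the low sliding splash guard shut in front of it until its latch snaps home. Do not strain the peg and keeper, and leave the bottles, the label roll and the dish where they stand.

Things in the scene. Friction and masses are not known exactly. Their poses are not given: they have to be found in the camera images.
- station: Fixed stand: aluminium base 185 x 305 x 12 mm (x -95 to +90, y -105 to +200 mm), white back panel 150 mm wide, 190 mm high, front face at x +75. Origin on the worktop below the peg's line; x from nose to the panel, y left, z up. Level square steel peg 12 x 12 mm along x, axis 174 mm high at y 0. Guard slides along y at x -75; black latch housing 80 mm high at x -94 to -56, y -87 to -58.
- keeper (a joint): Brass drop keeper in the peg's forked nose, 40 g, 5 mm wide, 4 to 12 mm thick, 45 mm long. 0 = hanging down (a stop bars it from swinging outwards); the lower bar of the eye swings it inwards, towards the collar, up to 1.35 rad, and it falls back by its weight once that bar has passed its tip. Pivot on the peg's axis, 8 mm inside the nose, 64 mm in front of the collar.
- guard (a joint): Splash guard, clear panel in an aluminium frame 130 mm long, top 124 mm above the worktop: 0 = fully open (to the station's left), 0.1235 m = shut and latched. About 1.5 N friction; from 0.111 m a sprung roller resists with about 6 N, past 0.118 m it drops behind a ridge and pulls the guard home to its stop.
- guard_handle (a point): Centre of the guard's orange upright handle tab, 28 (x) x 12 (y) x 50 mm high, 147 mm above the worktop (top 172 mm), near the guard's left end. Pushing it to the station's right (-y) shuts the guard. Axes as the station's.
- sampler_mid (a point): Middle (97.5 mm up) of the loose upright water sampler, 195 mm high, about 0.3 kg. z up; x along the axis of its eye (both ways alike), y across. Steel flask diameter 50 to 62 mm height, neck diameter 18 to 95 mm height, blue eye plate 44 mm wide, 12 thick, to 155 mm height, then a ribbed grip tab 26 mm wide (y), 14 thick (x), to 195 mm height.
- sampler_eye (a point): Centre of the sampler's eye, on its axis 125 mm above its base, axes as sampler_mid. The eye is a rectangular hole 24 mm wide (y) and 40 mm high (105 to 145 mm above the base); the bars above and below it are 10 mm high.
- reagent_1: Reagent bottle, yellow cap, 43 mm diameter, 84 mm high, origin at its underside: leave alone.
- reagent_2: Reagent bottle, green cap, 43 mm diameter, 84 mm high, origin at its underside: leave alone.
- label_roll: White label roll, 66 mm diameter, 30 mm high, origin at its underside: leave alone.
- petri_dish: Clear dish, 92 mm diameter, 16 mm high, origin at its underside: leave alone.
- peg_line (a point): Point on the peg's axis, fixed to the station at its x +45 mm, 174 mm high. The face of the black collar (diameter 32 mm) at the peg's root lies here on average, but the peg's reach has been set up to 8 mm in or out of this along x, which no reading tells: feel for collar and keeper. The nose is 72 mm in front of the collar's face; the eye is home when its plate touches that face.

How it is judged:
On the way, in this order (a step that is already met when the one before it is completed fails the run):
1. the eye is on the peg, past the keeper, and the keeper has fallen down in front of it (x of sampler_eye in the frame of station between -0.005 and 0.055 m and y of sampler_eye in the frame of station between -0.012 and 0.012 m and z of sampler_eye in the frame of station between 0.152 and 0.188 m and value of joint keeper below 0.12 rad), for 0.1 s.
2. the sampler is drawn outwards so that its eye pulls on the fallen keeper with at least 1.5 N (contact force between sampler and keeper above 1.5 N and value of joint keeper below 0.12 rad and x of sampler_eye in the frame of station between -0.019 and 0.055 m), for 0.05 s.
At the end, for the whole second after the job is handed in: The sampler hangs at rest (below 0.05 m/s) with the peg through its eye and bearing it, upright within 0.2 rad, its eye between the keeper and the collar; the keeper hangs down within 0.12 rad; the guard is latched, within 2.5 mm of its shut stop (x of sampler_eye in the frame of station between -0.019 and 0.055 m and y of sampler_eye in the frame of station between -0.012 and 0.012 m and z of sampler_eye in the frame of station between 0.152 and 0.166 m and angle between sampler_eye's own z axis and vertical below 0.2 rad and linear speed of sampler below 0.05 m/s and value of joint keeper below 0.12 rad and value of joint guard above 0.121 m); the robot touches nothing.
It fails at once if the sampler is pressed on the station with its peg and keeper with more than 60 N (contact force between sampler and station above 60 N).
It fails at once if a reagent bottle, the label roll or the dish is moved more than 20 mm (distance of any of reagent_1, reagent_2, label_roll, petri_dish from where it was at the start of the episode above 0.02 m).
It also fails if it takes over 61 s, if anything falls off the work surface, if the arm or the gripper's body presses on something with over 40 N, if the wrist force passes 120 N, or if a joint passes its speed limit or range.

## Working session

There is one attempt and no reset: what is moved stays moved. The work goes in short steps, Python scripts to look and compute and a tool call to move; the robot and the scene stay as the last step left them, time stands still between calls to the robot, and variables do not carry over. Pictures are saved under pics/ and viewed, and the job is handed in when it is done.

Besides the shell and the picture viewer there is one more tool, called by a JSON object that holds its "fn" and its "kwargs", one argument or row to a line. send_rows: Moves the arm, as the interface text tells. Its arguments: {"type":"object","properties":{"moves":{"type":"array","items":{"type":"array","items":{"type":"number","minimum":-1,"maximum":1}}},"claw":{"type":"number"}},"required":["moves"]}

```bash
ls; mkdir -p pics
python3 - <<'E'
from workcell import monitor, cams, order
import cv2, numpy as np
o=monitor.get_obs()
for k,v in o.items(): print(k,np.round(v,4))
for n in ("scene","top","wrist"):
    p,d=cams.camera(n); cv2.imwrite(f"pics/{n}0.png",p); np.save(f"pics/{n}0.npy",d)
    i=cams.camera_info(n); print(n,{k:np.round(v,4).tolist() if not isinstance(v,str) else v for k,v in i.items()})
E
```

```text
pics
clock 0.0
joint_pos [-1.104   0.2414  0.0037  1.3352 -0.      1.5708]
joint_vel [-0.0009  0.0016  0.0002  0.      0.     -0.0001]
tau [ 8.00000e-04 -3.72319e+01  2.52409e+01  1.68000e-02  2.00000e-04
  0.00000e+00]
eef_pos [ 0.2247 -0.4459  0.2304]
tool_rot [ 9.729e-01  2.313e-01 -3.000e-04 -1.000e-03]
ft_force [0.0299 0.0056 0.0528]
ft_torque [-0.0242  0.0221 -0.015 ]
grip_width 0.0856
scene {'intrinsics': [[409.8493, 0.0, 261.0241], [0.0, 409.8493, 192.9057], [0.0, 0.0, 1.0]], 'T': [[-0.5562, 0.5284, -0.6414, -0.3202], [-0.8308, -0.372, 0.4139, 0.5527], [-0.0199, 0.7631, 0.6459, 0.9899], [0.0, 0.0, 0.0, 1.0]]}
top {'intrinsics': [[466.1996, 0.0, 256.9044], [0.0, 466.1996, 187.9023], [0.0, 0.0, 1.0]], 'T': [[-0.0163, 0.9904, -0.137, 0.3578], [-0.9997, -0.0188, -0.017, 0.0023], [-0.0194, 0.1367, 0.9904, 1.4039], [0.0, 0.0, 0.0, 1.0]]}
wrist {'intrinsics': [[326.6177, 0.0, 253.7481], [0.0, 326.6177, 194.8036], [0.0, 0.0, 1.0]], 'mount': [[0.0001, 0.9496, 0.3135, 0.081], [1.0, 0.0, -0.0002, -0.0006], [-0.0002, 0.3135, -0.9496, -0.1425], [0.0, 0.0, 0.0, 1.0]]}
```

View pics/scene0.png

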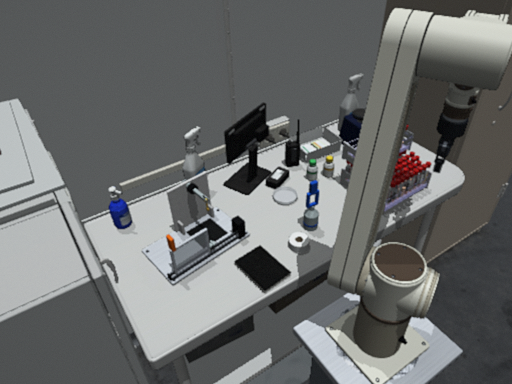

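View pics/top0.png

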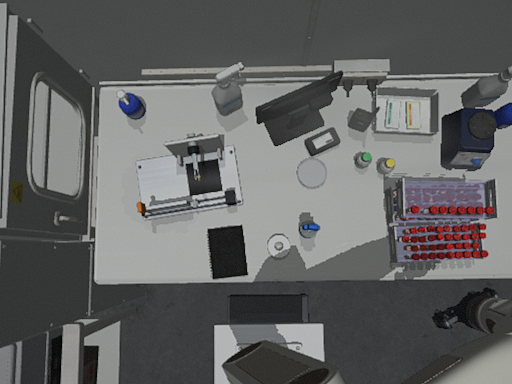

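View pics/wrist0.png

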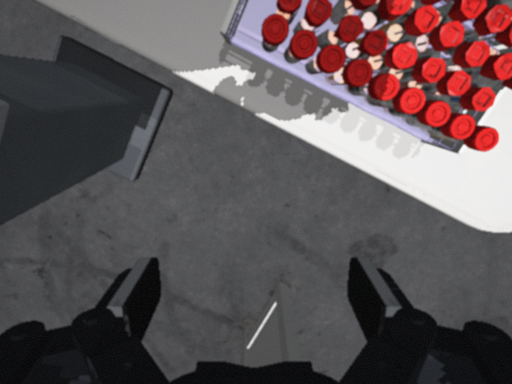

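The sampler is at top (311,228) and scene (312,205). The station is at top (190,185), with its orange handle at top (141,207) and scene (171,243). Next I'll measure them.

```bash
cat > h.py <<'E'
import numpy as np, cv2
from workcell import monitor, cams, order
from scipy.spatial.transform import Rotation as R
def camT(n,obs=None):
    i=cams.camera_info(n); K=np.array(i['intrinsics'])
    if 'T' in i: T=np.array(i['T'])
    else:
        M=np.eye(4);M[:3,:3]=R.from_quat(obs['tool_rot']).as_matrix();M[:3,3]=obs['eef_pos']; T=M@np.array(i['mount'])
    return K,T
def ray(KT,u,v):
    K,T=KT; d=np.array([(u-K[0,2])/K[0,0],-(v-K[1,2])/K[1,1],-1.]); return T[:3,3],T[:3,:3]@d
def onz(KT,u,v,z):
    o,d=ray(KT,u,v); return o+d*(z-o[2])/d[2]
def dep(KT,u,v,dd):
    o,d=ray(KT,u,v); return o+d*dd
def proj(KT,p):
    K,T=KT; q=T[:3,:3].T@(np.atleast_2d(p)-T[:3,3]).T; return np.c_[K[0,0]*q[0]/-q[2]+K[0,2], K[1,1]*-q[1]/-q[2]+K[1,2]]
def tri(rays):
    A=np.zeros((3,3));b=np.zeros(3)
    for o,d in rays:
        d=d/np.linalg.norm(d);P=np.eye(3)-np.outer(d,d);A+=P;b+=P@o
    x=np.linalg.solve(A,b); return x,[np.linalg.norm(np.cross(x-o,d/np.linalg.norm(d))) for o,d in rays]
def cloud(n,p,d,obs=None):
    K,T=camT(n,obs); v,u=np.mgrid[0:384,0:512]; q=np.stack([(u-K[0,2])/K[0,0]*d,-(v-K[1,2])/K[1,1]*d,-d],-1)
    return q@T[:3,:3].T+T[:3,3]
E
python3 - <<'E'
from h import *
for n in("top","scene"):
    p=cv2.imread(f"pics/{n}0.png"); d=np.load(f"pics/{n}0.npy"); W=cloud(n,p,d); hsv=cv2.cvtColor(p,cv2.COLOR_BGR2HSV)
    print(n, "valid",(d>0).mean())
    for nm,lo,hi in(("blue",(100,150,60),(125,255,255)),("orange",(5,150,120),(18,255,255))):
        m=cv2.inRange(hsv,lo,hi); c,l,s,ce=cv2.connectedComponentsWithStats(m)
        for i in range(1,c):
            if s[i,4]>12:
                w=W[l==i]; print(nm,s[i].tolist(),ce[i].round(1),np.median(w,0).round(3),w.min(0).round(3),w.max(0).round(3))
    x=(120,120,260,240) if n=="top" else (130,170,350,290)
    cr=p[x[1]:x[3],x[0]:x[2]]; s=min(800/cr.shape[1],600/cr.shape[0]); cv2.imwrite(f"pics/{n}0z.png",cv2.resize(cr,None,fx=s,fy=s,interpolation=cv2.INTER_CUBIC)); print(s)
    if n=="top":
        z=W[...,2]; 
        for r in range(135,220,4): print(r,[int(round(v*1000)) for v in z[r,130:250:5]])
E
```

```text
top valid 0.9960835774739584
blue [119, 94, 21, 21, 241] [130.3 105. ] [0.789 0.388 0.093] [0.358 0.002 0.064] [0.823 0.424 1.404]
blue [496, 103, 16, 24, 246] [505.1 114.9] [ 0.738 -0.696  0.087] [ 0.358 -0.718  0.023] [0.773 0.002 1.404]
blue [473, 159, 7, 4, 19] [476.7 160.2] [ 0.608 -0.603  0.087] [ 0.602 -0.612  0.081] [ 0.612 -0.591  0.091]
blue [304, 224, 16, 6, 81] [311.2 226.8] [ 0.421 -0.118  0.191] [ 0.358 -0.14   0.104] [0.428 0.002 1.404]
orange [137, 203, 5, 9, 33] [139.  206.9] [0.483 0.339 0.172] [0.472 0.333 0.167] [0.494 0.344 0.178]
5.0
135 [3, 2, -4, -1, -3, 6, 3, -3, 0, -3, 0, -4, 183, -1, 6, 190, 189, 188, -1, 3, 3, 0, 0, 4]
139 [3, 6, -2, 3, 2, 4, -2, -3, 3, 2, 188, 192, 1404, 189, 190, 179, 167, 162, 129, 0, -1, 1, -3, 3]
143 [-5, 4, -3, 6, 4, 1, 1, 192, 189, 185, 181, 173, 182, 174, 143, 137, 126, 114, 105, 0, -2, 0, 7, 2]
147 [-7, 0, 5, -2, 0, 3, 1, 3, 159, 146, 141, 132, 194, 183, 98, 91, 81, 72, 62, 14, 15, 3, 2, -3]
151 [9, 3, -3, -4, 5, 1, 7, -5, 110, 102, 87, 81, 193, 190, 48, 40, 32, 27, 54, 8, 15, -3, 0, -3]
155 [-5, 1, 1, -1, -2, -1, -1, 0, 15, 53, 3
[... 1365 characters left out ...]
16, 11, 9, 11, 1, 0, 4, -1, -1, 3, -1, -2, -3, -2]
215 [-6, 3, 5, 20, 26, 11, 7, 18, 1404, 7, 1, 4, 0, 2, -2, 0, 2, -5, -4, -4, -3, 1, 4, 2]
219 [0, -1, 0, 11, -1, 8, -1, 9, 2, 0, 1, 0, 0, -1, 5, 1, 8, -2, -2, -6, 0, 7, -1, 0]
scene valid 0.9960734049479166
blue [307, 180, 12, 28, 147] [312.8 192.7] [ 0.418 -0.118  0.155] [-0.32  -0.138  0.096] [0.427 0.553 0.99 ]
blue [109, 199, 22, 30, 348] [118.1 211.6] [0.782 0.41  0.082] [0.763 0.375 0.004] [0.815 0.429 0.113]
blue [304, 223, 13, 4, 17] [310.1 225.2] [ 0.406 -0.108  0.023] [ 0.397 -0.127  0.015] [ 0.428 -0.097  0.028]
orange [167, 235, 6, 7, 26] [169.5 237.7] [0.48  0.341 0.171] [0.469 0.335 0.164] [0.491 0.345 0.175]
3.6363636363636362
```

```bash
sleep 0
```

```text
(no output)
```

View pics/top0z.png

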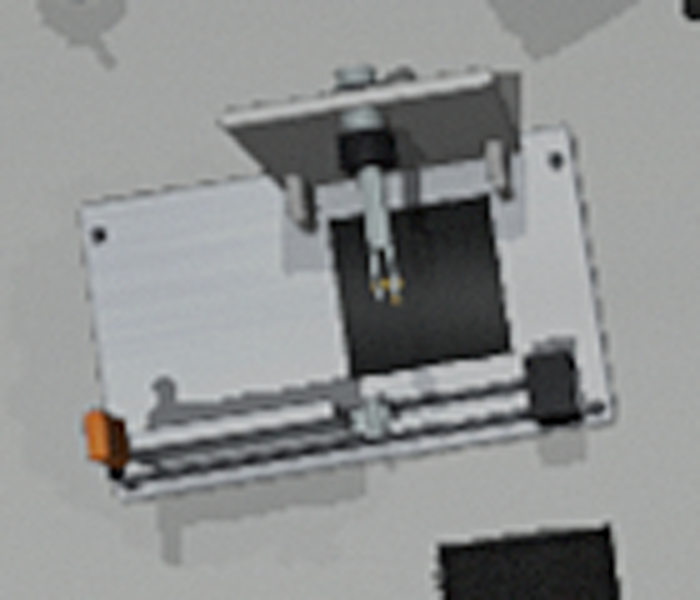

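View pics/scene0z.png

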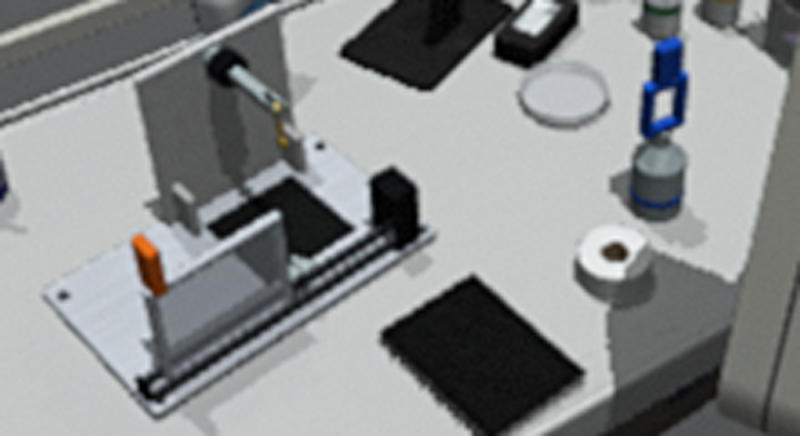

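Run:
```python
from h import *
kt=camT("top"); ks=camT("scene")
zt=lambda a,b:((a+.5)/5-.5+120,(b+.5)/5-.5+120)
zs=lambda a,b:((a+.5)/3.63636-.5+130,(b+.5)/3.63636-.5+170)
loc=np.array([[90,200],[90,-105],[-95,-105],[-95,200]])/1000.
wt=[onz(kt,*zt(*c),.012)[:2] for c in((78,203),(570,125),(616,415),(120,499))]
def fit(l,w):
    l=np.array(l);w=np.array(w);lc,wc=l.mean(0),w.mean(0);H=(l-lc).T@(w-wc);a=np.arctan2(H[0,1]-H[1,0],H[0,0]+H[1,1])
    c,s=np.cos(a),np.sin(a);M=np.array([[c,-s],[s,c]]);t=wc-M@lc;return a,t,(w-(l@M.T+t))
a,t,e=fit(loc,wt);print("top",np.degrees(a),t,np.round(e*1000,1).tolist())
ws=[onz(ks,*zs(*c),.012)[:2] for c in((43,293),(435,234),(158,415))]
a2,t2,e2=fit(loc[[0,2,3]],ws);print("scene",np.degrees(a2),t2,np.round(e2*1000,1).tolist())
M=np.array([[np.cos(a),-np.sin(a)],[np.sin(a),np.cos(a)]])
S=lambda p:np.r_[M.T@(np.array(p)[:2]-t),p[2]]
for nm,q,z in(("nose top L",(376,290),.18),("nose tip R",(396,298),.18),("peg mid",(377,225),.18),("peg root",(371,175),.18),("roller",(372,415),.05),("handle top",(102,425),.172),("housing",(550,350),.08),("guard right",(338,408),.124)):
    print(nm,S(onz(kt,*zt(*q),z)).round(4))
for nm,q,z in(("nose",(285,105),.174),("peg near collar",(243,75),.174),):
    print("sc",nm,S(onz(ks,*zs(*q),z)).round(4))
# plate/tab cloud of sampler
for n in("top","scene"):
    p=cv2.imread(f"pics/{n}0.png"); d=np.load(f"pics/{n}0.npy"); W=cloud(n,p,d).reshape(-1,3)
    k=(abs(W[:,0]-.42)<.05)&(abs(W[:,1]+.118)<.05)&(W[:,2]>.10)&(W[:,2]<.21); w=W[k]
    for lo,hi in((.1,.155),(.158,.21),(.186,.21)):
        v=w[(w[:,2]>lo)&(w[:,2]<hi)]; 
        if len(v)>3:
            c=np.cov(v[:,:2].T);ev,E=np.linalg.eigh(c); print(n,lo,len(v),v.mean(0).round(4),v.min(0).round(3),v.max(0).round(3),"dir",np.degrees(np.arctan2(E[1,1],E[0,1])).round(1),np.sqrt(ev).round(4))
    p2=p[195:260,270:350] if n=="top" else p[165:245,280:350]
    s=7.5; cv2.imwrite(f"pics/{n}0s.png",cv2.resize(p2,None,fx=s,fy=s,interpolation=cv2.INTER_CUBIC))
```

```text
top 8.404825798646794 [0.58340594 0.18559897] [[-0.4, 0.0], [-2.5, 0.4], [1.8, 1.4], [1.2, -1.8]]
scene 8.31579254214802 [0.577209   0.18712415] [[-1.9, -1.9], [0.2, 5.3], [1.7, -3.4]]
nose top L [-0.0248  0.0065  0.18  ]
nose tip R [-0.0308 -0.0034  0.18  ]
peg mid [0.01   0.0009 0.18  ]
peg root [3.75e-02 1.00e-04 1.80e-01]
roller [-0.0738  0.036   0.05  ]
handle top [-0.0713  0.1626  0.172 ]
housing [-0.0575 -0.0746  0.08  ]
guard right [-0.0765  0.044   0.124 ]
sc nose [-0.0235 -0.0057  0.174 ]
sc peg near collar [ 0.0332 -0.0029  0.174 ]
top 0.1 36 [ 0.4224 -0.1126  0.1326] [ 0.416 -0.141  0.102] [ 0.431 -0.097  0.155] dir 81.7 [0.0039 0.0156]
top 0.158 63 [ 0.4235 -0.1178  0.1908] [ 0.416 -0.131  0.159] [ 0.431 -0.103  0.2  ] dir 81.6 [0.0042 0.0081]
top 0.186 53 [ 0.4239 -0.1189  0.1943] [ 0.418 -0.131  0.188] [ 0.431 -0.107  0.2  ] dir 83.1 [0.004  0.0073]
scene 0.1 135 [ 0.4194 -0.1191  0.1265] [ 0.412 -0.145  0.1  ] [ 0.429 -0.098  0.155] dir 82.9 [0.0034 0.0153]
scene 0.158 92 [ 0.4188 -0.1187  0.1803] [ 0.413 -0.136  0.158] [ 0.432 -0.108  0.197] dir 74.1 [0.0036 0.008 ]
scene 0.186 36 [ 0.4195 -0.1196  0.1926] [ 0.414 -0.135  0.186] [ 0.428 -0.108  0.197] dir 82.9 [0.0039 0.0074]
```

View pics/top0s.png

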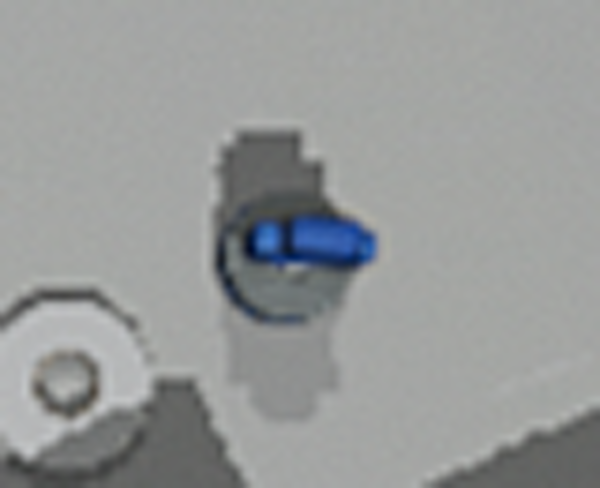

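```bash
cat >> h.py <<'E'
def toolM(o=None):
    o=o or monitor.get_obs(); return R.from_quat(o['tool_rot']).as_matrix()
def yaw(o): 
    M=toolM(o); return np.arctan2(M[1,0],M[0,0])
def plan(target,yawt=None,n=None):
    """tool-frame total shift for a target (after turn to yawt if given)"""
    o=monitor.get_obs(); y0=yaw(o); 
    y=y0 if yawt is None else yawt
    Mx=np.array([[np.cos(y),np.sin(y),0],[np.sin(y),-np.cos(y),0],[0,0,-1]])
    d=Mx.T@(np.array(target)-o['eef_pos'])
    print("pos",o['eef_pos'].round(4),"yaw",np.degrees(y0).round(2),"shift tool",d.round(4),"turn units", None if yawt is None else round(-(yawt-y0)/0.1,3),"t",round(o['clock'],2),"F",np.round(o['ft_force'],2),"w",round(o['grip_width'],4))
E
python3 -c "
from h import *
plan([0.39,-0.16,0.30],np.radians(82.5))"
```

```text
pos [ 0.2248 -0.4461  0.2306] yaw 26.74 shift tool [ 0.3052  0.1264 -0.0694] turn units -9.731 t 0.15 F [ 0.38  0.72 -0.49] w 0.0853
```

{"fn": "send_rows", "kwargs": {
  "moves": [
    [0,0,-0.007,-0.973],
    [0,0,-0.007,-0.973],
    [0,0,-0.007,-0.973],
    [0,0,-0.007,-0.973],
    [0,0,-0.007,-0.973],
    [0,0,-0.007,-0.973],
    [0,0,-0.007,-0.973],
    [0,0,-0.007,-0.973],
    [0,0,-0.007,-0.973],
    [0,0,-0.007,-0.973],
    [0.0305,0.0126,0,0],
    [0.0305,0.0126,0,0],
    [0.0305,0.0126,0,0],
    [0.0305,0.0126,0,0],
    [0.0305,0.0126,0,0],
    [0.0305,0.0126,0,0],
    [0.0305,0.0126,0,0],
    [0.0305,0.0126,0,0],
    [0.0305,0.0126,0,0],
    [0.0305,0.0126,0,0]
  ],
  "claw": 1
}}

```text
clock: 2.15
eef_pos: [0.3901, -0.1593, 0.3011]
tool_rot: [0.752, 0.659, -0.0, -0.0]
ft_force: [-0.0, 0.0, -0.3]
grip_width: 0.0853
```

{"fn": "send_rows", "kwargs": {
  "moves": [
    [0,0,0,0],
    [0,0,0,0]
  ]
}}

```text
clock: 2.35
eef_pos: [0.3898, -0.1601, 0.301]
tool_rot: [0.751, 0.66, -0.0, -0.0]
ft_force: [-0.3, 0.1, -0.2]
grip_width: 0.0852
```

Run:
```python
from h import *
o=monitor.get_obs(); plan([.421,-.119,.28],np.radians(82.5)); print(o['joint_pos'].round(3))
p,d=cams.camera("wrist"); cv2.imwrite("pics/w1.png",p); np.save("pics/w1.npy",d); np.save("pics/w1o.npy",o,allow_pickle=True)
W=cloud("wrist",p,d,o); hsv=cv2.cvtColor(p,cv2.COLOR_BGR2HSV); m=cv2.inRange(hsv,(100,150,50),(125,255,255))>0
w=W[m&(d>0)]; w=w[(w[:,2]>.15)]
for lo,hi in((.15,.156),(.16,.185),(.19,.2)):
  v=w[(w[:,2]>lo)&(w[:,2]<hi)]; print(lo,len(v),v.mean(0).round(4) if len(v) else 0,v.min(0).round(4) if len(v) else 0,v.max(0).round(4)if len(v) else 0)
```

```text
pos [ 0.3898 -0.1601  0.301 ] yaw 82.61 shift tool [0.0449 0.0256 0.021 ] turn units 0.02 t 2.35 F [-0.27  0.08 -0.18] w 0.0852
[-0.389  0.063 -0.027  1.482 -0.     1.31 ]
0.15 143 [ 0.423  -0.1038  0.1543] [ 0.4155 -0.1396  0.1503] [ 0.4289 -0.0979  0.156 ]
0.16 10 [ 0.418  -0.1145  0.1663] [ 0.4147 -0.1324  0.1628] [ 0.4252 -0.1064  0.1834]
0.19 495 [ 0.4217 -0.1192  0.1943] [ 0.4152 -0.1324  0.1907] [ 0.4284 -0.1075  0.1969]
```

View pics/w1.png

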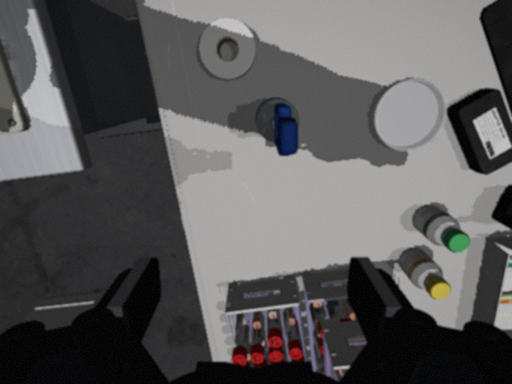

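The sampler's tab is at about (287,137) in this view and the grip region is clear. All three cameras agree on the tab to about 2 mm: (0.4217, -0.1192), top at 0.194. I'll fit the top face's angle next.

```bash
python3 - <<'E'
from h import *
p=cv2.imread("pics/w1.png");d=np.load("pics/w1.npy");o=np.load("pics/w1o.npy",allow_pickle=True).item()
W=cloud("wrist",p,d,o);hsv=cv2.cvtColor(p,cv2.COLOR_BGR2HSV); m=cv2.inRange(hsv,(100,150,50),(125,255,255))>0
k=m&(W[...,2]>.186)&(W[...,2]<.2); vu=np.argwhere(k); KT=camT("wrist",o)
pts=np.array([onz(KT,u,v,.195)[:2] for v,u in vu])
r=cv2.minAreaRect((pts*1000).astype(np.float32)); print(r, cv2.boxPoints(r))
print("ray cast tri with top cam:")
pt=cv2.imread("pics/top0.png")
for c in ((311.0,227.),): print(onz(camT("top"),*c,.195))
E
python3 -c "
from h import *
plan([.4215,-.1192,.280],np.radians(82.5))"
```

```text
((421.689208984375, -119.5537338256836), (24.212369918823242, 11.474076271057129), 84.1181640625) [[ 414.74176 -131.00827]
 [ 426.15546 -132.1841 ]
 [ 428.63666 -108.0992 ]
 [ 417.22296 -106.92337]]
ray cast tri with top cam:
[ 0.42042298 -0.11497367  0.195     ]
pos [ 0.3895 -0.1607  0.3011] yaw 82.52 shift tool [0.0453 0.0263 0.0211] turn units 0.004 t 2.4 F [-0.15 -0.27 -0.23] w 0.0852
```

{"fn": "send_rows", "kwargs": {
  "moves": [
    [0.015,0.009,0,-0.1],
    [0.015,0.009,0,-0.1],
    [0.015,0.008,0,0],
    [0,0,0.02,0],
    [0,0,0.02,0],
    [0,0,0,0],
    [0,0,0,0]
  ]
}}

```text
clock: 3.1
eef_pos: [0.4205, -0.1199, 0.2614]
tool_rot: [0.746, 0.666, -0.0, -0.0]
ft_force: [-0.5, 0.3, 0.3]
grip_width: 0.0858
```

Run:
```python
from h import *
o=monitor.get_obs(); plan([.4217,-.1195,.161],np.radians(83.8))
p,d=cams.camera("wrist"); cv2.imwrite("pics/w2.png",p); 
W=cloud("wrist",p,d,o); hsv=cv2.cvtColor(p,cv2.COLOR_BGR2HSV); m=cv2.inRange(hsv,(100,150,50),(125,255,255))>0
k=m&(W[...,2]>.186)&(W[...,2]<.2); vu=np.argwhere(k); KT=camT("wrist",o)
pts=np.array([onz(KT,u,v,.195)[:2] for v,u in vu])
print(cv2.minAreaRect((pts*1000).astype(np.float32)), W[k].mean(0))
```

```text
pos [ 0.4205 -0.1199  0.2614] yaw 83.53 shift tool [0.0006 0.0012 0.1004] turn units -0.047 t 3.1 F [-0.54  0.35  0.29] w 0.0858
((422.5107421875, -118.33576202392578), (23.52813720703125, 9.958786964416504), 81.64352416992188) [ 0.42281702 -0.11756879  0.19451069]
```

View pics/w2.png

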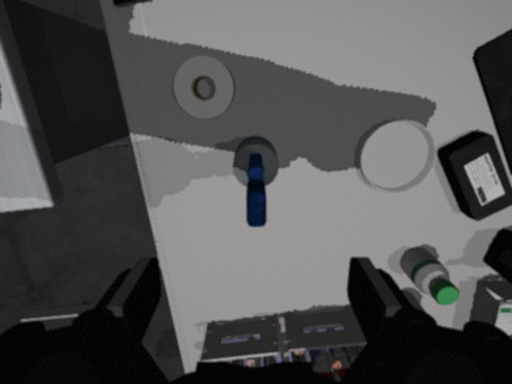

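{"fn": "send_rows", "kwargs": {
  "moves": [
    [0.001,0.0015,0.02,0],
    [0,0,0.02,0],
    [0,0,0.02,0],
    [0,0,0.02,0],
    [0,0,0.015,0],
    [0,0,0.005,0],
    [0,0,0,0],
    [0,0,0,0]
  ]
}}

```text
clock: 3.95
eef_pos: [0.4235, -0.1187, 0.1625]
tool_rot: [0.745, 0.667, 0.001, 0.001]
ft_force: [0.3, 0.5, 0.1]
grip_width: 0.0852
```

{"fn": "send_rows", "kwargs": {
  "moves": [
    [0,0,0,0],
    [0,0,0,0],
    [0,0,0,0],
    [0,0,0,0],
    [0,0,0,0],
    [0,0,0,0],
    [0,0,0,0],
    [0,0,0,0]
  ],
  "claw": -1
}}

```text
clock: 4.75
eef_pos: [0.4227, -0.1182, 0.1615]
tool_rot: [0.745, 0.667, 0.0, 0.0]
ft_force: [-0.3, 1.2, 2.6]
grip_width: 0.0131
```

Run:
```python
from h import *
o=monitor.get_obs(); plan([.4217,-.1195,.161])
p,d=cams.camera("wrist"); cv2.imwrite("pics/w3.png",p)
```

```text
pos [ 0.4227 -0.1182  0.1615] yaw 83.64 shift tool [-0.0014 -0.0009  0.0005] turn units None t 4.75 F [-0.33  1.17  2.55] w 0.0131
```

View pics/w3.png

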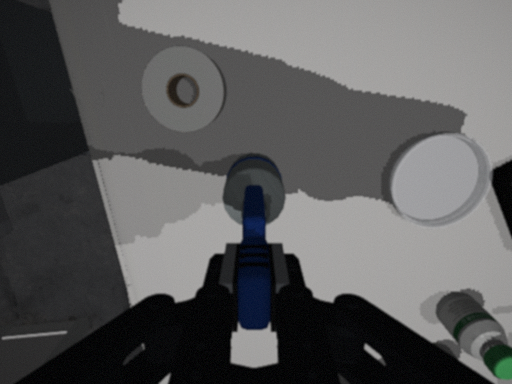

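Grip closed at 13 mm. I'll lift, turn to the station's yaw and move to a viewpoint in front of the peg.

{"fn": "send_rows", "kwargs": {
  "moves": [
    [0,0,-0.01,0],
    [0,0,-0.02,0],
    [0,0,-0.03,0],
    [0,0,-0.03,0],
    [0,0,-0.03,0],
    [0,0,-0.03,0],
    [0,0,0,-0.43],
    [0,0,0,-0.43],
    [0,0,0,-0.43],
    [0,0,0,-0.43],
    [0,0,0,-0.43],
    [0,0,0,-0.43],
    [0,0,0,0]
  ]
}}

```text
clock: 6.1
eef_pos: [0.4222, -0.1181, 0.3111]
tool_rot: [0.653, 0.757, -0.0, -0.001]
ft_force: [-0.7, -0.2, -3.3]
grip_width: 0.0131
```

Run:
```python
from h import *
plan([.464,.168,.312],np.radians(98.4))
```

```text
pos [ 0.4222 -0.1181  0.3111] yaw 98.42 shift tool [ 0.277   0.0831 -0.0009] turn units 0.003 t 6.1 F [-0.65 -0.21 -3.34] w 0.0131
```

{"fn": "send_rows", "kwargs": {
  "moves": [
    [0.015,0.004,0,0],
    [0.026,0.008,0,0],
    [0.03,0.009,0,0],
    [0.03,0.009,0,0],
    [0.03,0.009,0,0],
    [0.03,0.009,0,0],
    [0.03,0.009,0,0],
    [0.03,0.009,0,0],
    [0.026,0.008,0,0],
    [0.018,0.005,0,0],
    [0.012,0.004,0,0],
    [0,0,0,0],
    [0,0,0,0],
    [0,0,0,0]
  ]
}}

```text
clock: 7.5
eef_pos: [0.464, 0.167, 0.3113]
tool_rot: [0.654, 0.757, -0.0, 0.0]
ft_force: [0.3, -0.1, -3.2]
grip_width: 0.0131
```

Run:
```python
from h import *
o=monitor.get_obs(); plan([.464,.168,.312],np.radians(98.4))
p,d=cams.camera("wrist"); cv2.imwrite("pics/w4.png",p);np.save("pics/w4.npy",d); np.save("pics/w4o.npy",o,allow_pickle=True)
cv2.imwrite("pics/w4z.png",cv2.resize(p[100:340,250:512],None,fx=3,fy=2.5))
cv2.imwrite("pics/w4z.png",cv2.resize(p[120:320,250:512],None,fx=3,fy=3,interpolation=cv2.INTER_CUBIC))
```

```text
pos [0.464  0.167  0.3113] yaw 98.34 shift tool [ 0.001   0.0001 -0.0007] turn units -0.01 t 7.5 F [ 0.26 -0.06 -3.22] w 0.0131
```

View pics/w4.png

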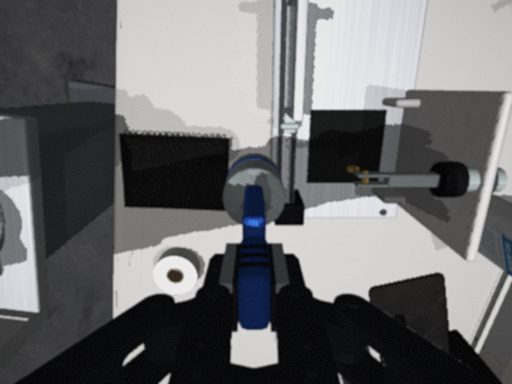

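View pics/w4z.png

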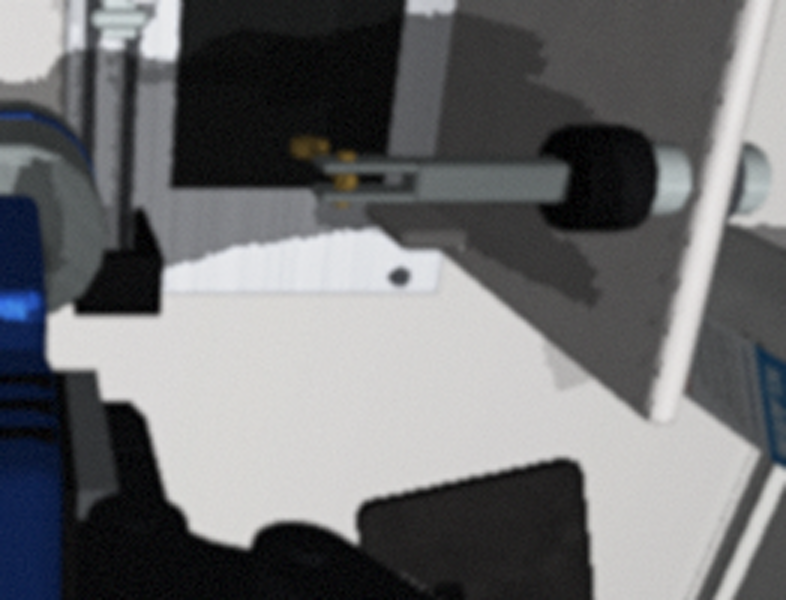

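Run:
```python
from h import *
o=np.load("pics/w4o.npy",allow_pickle=True).item(); KT=camT("wrist",o)
p=cv2.imread("pics/w4.png");d=np.load("pics/w4.npy");W=cloud("wrist",p,d,o)
a=np.radians(8.4);M=np.array([[np.cos(a),-np.sin(a)],[np.sin(a),np.cos(a)]]);t=np.array([.5834,.1856])
S=lambda q:np.r_[M.T@(np.array(q)[:2]-t),q[2]].round(4)
z=lambda x,y:((x+.5)/3-.5+250,(y+.5)/3-.5+120)
for nm,c,h in(("lowedge nose",(322,200),.18),("lowedge root",(560,203),.18),("upedge nose",(325,156),.168),("upedge root",(545,160),.168),("upedge nose@.18",(325,156),.18),("nose tip",(313,192),.18),("collar face",(545,180),.19),("base corner R-back",(438,293),.012),("keeper tip?",(292,148),.13),("housing",(160,250),.08)):
    w=onz(KT,*z(*c),h);print(nm,w.round(4),"st",S(w))
for u in range(392,437,6):
    col=[(v,S(W[v,u])) for v in range(166,194)]
    top=[s for v,s in col if s[2]>.17]; top=np.array(top); print(u,len(top),top.mean(0).round(4),top.min(0),top.max(0))
cols=p[160:196,[400,410,420,430]].astype(int).sum(2)
for i,r in enumerate(cols): print(160+i,r.tolist())
```

```text
lowedge nose [0.554  0.1786 0.18  ] st [-0.0301 -0.0026  0.18  ]
lowedge root [0.623  0.1878 0.18  ] st [ 0.0395 -0.0036  0.18  ]
upedge nose [0.556  0.1892 0.168 ] st [-0.0266  0.0075  0.168 ]
upedge root [0.6217 0.1976 0.168 ] st [0.0397 0.0062 0.168 ]
upedge nose@.18 [0.5516 0.1916 0.18  ] st [-0.0306  0.0106  0.18  ]
nose tip [0.5508 0.1806 0.18  ] st [-0.033  -0.0002  0.18  ]
collar face [0.6105 0.1959 0.19  ] st [0.0283 0.0062 0.19  ]
base corner R-back [0.6836 0.0985 0.012 ] st [ 0.0864 -0.1008  0.012 ]
keeper tip? [0.558  0.1825 0.13  ] st [-0.0256  0.0007  0.13  ]
housing [0.5313 0.1233 0.08  ] st [-0.0607 -0.054   0.08  ]
392 15 [0.     0.0038 0.1792] [-0.0008 -0.0023  0.1745] [0.0012 0.0089 0.1808]
398 15 [0.0054 0.0037 0.1788] [ 0.0043 -0.0027  0.1724] [0.0075 0.0087 0.1806]
404 15 [0.0104 0.0038 0.1794] [ 0.0093 -0.0022  0.174 ] [0.012  0.0087 0.1812]
410 15 [0.0157 0.0037 0.1791] [ 0.0148 -0.0027  0.1724] [0.0181 0.0084 0.1818]
416 15 [0.0117 0.0086 0.1971] [-0.1205 -0.0023  0.1725] [0.0234 0.0804 0.4538]
422 15 [0.0264 0.0037 0.1788] [ 0.025  -0.0026  0.1725] [0.0287 0
[... 377 characters left out ...]
, 127]
168 [160, 170, 174, 103]
169 [165, 159, 163, 78]
170 [169, 157, 158, 67]
171 [170, 151, 166, 63]
172 [148, 153, 153, 108]
173 [161, 162, 156, 157]
174 [211, 196, 193, 191]
175 [261, 259, 253, 257]
176 [302, 292, 297, 289]
177 [321, 320, 305, 301]
178 [326, 323, 319, 313]
179 [321, 320, 311, 303]
180 [317, 317, 317, 314]
181 [320, 310, 314, 311]
182 [320, 316, 316, 310]
183 [319, 329, 315, 320]
184 [319, 313, 312, 317]
185 [315, 316, 310, 309]
186 [288, 274, 272, 259]
187 [222, 213, 205, 171]
188 [168, 170, 164, 61]
189 [160, 164, 166, 57]
190 [156, 163, 168, 65]
191 [170, 161, 157, 108]
192 [165, 167, 172, 133]
193 [174, 161, 169, 148]
194 [181, 160, 169, 161]
195 [181, 170, 172, 169]
```

Run:
```python
from h import *
o=np.load("pics/w4o.npy",allow_pickle=True).item(); KT=camT("wrist",o)
p=cv2.imread("pics/w4.png");d=np.load("pics/w4.npy")
K=np.array(cams.camera_info("wrist")["intrinsics"]);mt=np.array(cams.camera_info("wrist")["mount"])
v,u=np.mgrid[0:384,0:512];q=np.stack([(u-K[0,2])/K[0,0]*d,-(v-K[1,2])/K[1,1]*d,-d],-1);T=q@mt[:3,:3].T+mt[:3,3]
hsv=cv2.cvtColor(p,cv2.COLOR_BGR2HSV); m=(cv2.inRange(hsv,(100,120,30),(128,255,255))>0)&(d>0)&(d<.4)
w=T[m]; print(len(w))
for lo in np.arange(-.06,.09,.005):
    s=w[(w[:,2]>=lo)&(w[:,2]<lo+.005)]
    if len(s)>8: print(round(lo,3),len(s),"x",np.percentile(s[:,0],[2,50,98]).round(4),"y",np.percentile(s[:,1],[2,50,98]).round(4))
# flask: shoulder region gray, depth slices
f=(d>0)&(u>200)&(u<295)&(v>140)&(v<230)&(T[...,2]>.08)&(T[...,2]<.17)
w=T[f];print("flask")
for lo in np.arange(.08,.17,.01):
    s=w[(w[:,2]>=lo)&(w[:,2]<lo+.01)]
    if len(s)>8: print(round(lo,3),len(s),"x",np.percentile(s[:,0],[2,50,98]).round(4),"y",np.percentile(s[:,1],[2,50,98]).round(4))
```

```text
3607
-0.035 1683 x [-0.0115  0.0009  0.0109] y [-0.0061  0.0003  0.0067]
-0.03 238 x [0.0071 0.011  0.0119] y [-0.0061  0.0003  0.0067]
-0.025 71 x [0.0082 0.0109 0.0119] y [-0.0064 -0.0001  0.0066]
-0.02 115 x [0.0091 0.0111 0.0119] y [-0.0057  0.0004  0.006 ]
-0.015 64 x [0.0089 0.0112 0.0119] y [-0.0057 -0.0001  0.0062]
-0.01 72 x [0.0091 0.011  0.012 ] y [-0.0061  0.0001  0.0064]
-0.005 85 x [0.0102 0.0112 0.0119] y [-0.0051 -0.0001  0.0053]
-0.0 94 x [0.0101 0.0111 0.0118] y [-0.0046  0.0004  0.0052]
0.005 437 x [0.0106 0.016  0.0202] y [-0.0051  0.0004  0.0054]
0.01 76 x [0.0186 0.0201 0.0208] y [-0.0052  0.0004  0.0055]
0.015 76 x [0.019  0.0202 0.0207] y [-0.0053 -0.0001  0.0051]
0.02 66 x [0.0185 0.0202 0.0207] y [-0.005   0.0004  0.0056]
0.025 67 x [0.0178 0.0202 0.0206] y [-0.0055  0.0004  0.0058]
0.03 56 x [0.0183 0.0202 0.0207] y [-0.0053  0.0001  0.0056]
0.035 54 x [0.0182 0.0202 0.0208] y [-0.0054 -0.0002  0.0056]
0.04 45 x [0.0187 0.0202 0.0208] y [-0.0049 -0.0002  0.0053]
0.045 42 x [0.0189 0.0203 0.0208] y [-0.005   0.0004  0.0054]
0.05 44 x [0.0192 0.0202 0.0207] y [-0.0052 -0.0002  0.0049]
0.055 35 x [0.0194 0.0202 0.0207] y [-0.0049 -0.0002  0.0049]
0.06 9 x [0.0197 0.02   0.0203] y [-0.004   0.0005  0.0036]
flask
0.08 568 x [-0.0114  0.003   0.014 ] y [-0.0154  0.0005  0.0156]
0.09 1388 x [-0.0194  0.0096  0.0217] y [-0.0227 -0.0002  0.0226]
0.1 202 x [-0.0074  0.0202  0.0231] y [-0.0236 -0.0003  0.0233]
0.11 139 x [0.0099 0.0209 0.0232] y [-0.0205 -0.0003  0.0211]
0.12 120 x [0.0082 0.0208 0.0232] y [-0.0225  0.0005  0.0221]
0.13 165 x [0.0079 0.0208 0.0237] y [-0.023  -0.0003  0.023 ]
0.14 62 x [0.0147 0.0217 0.0236] y [-0.0182 -0.0008  0.0185]
0.15 91 x [0.0084 0.0208 0.0232] y [-0.022  -0.0003  0.0213]
```

Run:
```python
from h import *
a=np.radians(8.4);M=np.array([[np.cos(a),-np.sin(a)],[np.sin(a),np.cos(a)]]);t=np.array([.5834,.1856])
p=cv2.imread("pics/top0.png");W=cloud("top",p,np.load("pics/top0.npy")).reshape(-1,3); s=np.c_[(W[:,:2]-t)@M,W[:,2]]
o=np.load("pics/w4o.npy",allow_pickle=True).item();W2=cloud("wrist",p,np.load("pics/w4.npy"),o).reshape(-1,3);s2=np.c_[(W2[:,:2]-t)@M,W2[:,2]]
for nm,s in(("top",s),("wrist",s2)):
  for y in np.arange(-.06,.07,.01):
    k=(s[:,0]>-.1)&(s[:,0]<-.045)&(abs(s[:,1]-y)<.005)&(s[:,2]<.15); print(nm,round(y,3),k.sum(),np.percentile(s[k,2],[50,95,100]).round(3) if k.sum() else '')
T=np.r_[M@[-.085,.0042]+t,.2045]; plan(T,np.radians(98.35)); print(T.round(4))
```

```text
top -0.06 54 [0.078 0.084 0.085]
top -0.05 49 [0.012 0.028 0.029]
top -0.04 62 [0.013 0.026 0.031]
top -0.03 63 [0.012 0.024 0.027]
top -0.02 64 [0.013 0.026 0.028]
top -0.01 60 [0.012 0.024 0.025]
top 0.0 63 [0.013 0.026 0.028]
top 0.01 63 [0.012 0.027 0.028]
top 0.02 60 [0.012 0.025 0.029]
top 0.03 72 [0.014 0.054 0.057]
top 0.04 56 [0.015 0.054 0.057]
top 0.05 81 [0.025 0.125 0.13 ]
top 0.06 69 [0.018 0.126 0.128]
wrist -0.06 396 [0.065 0.081 0.082]
wrist -0.05 170 [0.012 0.024 0.025]
wrist -0.04 189 [0.012 0.024 0.026]
wrist -0.03 202 [0.012 0.024 0.026]
wrist -0.02 236 [0.012 0.024 0.026]
wrist -0.01 284 [0.012 0.024 0.025]
wrist 0.0 299 [0.012 0.024 0.026]
wrist 0.01 316 [0.012 0.024 0.026]
wrist 0.02 281 [0.012 0.024 0.026]
wrist 0.03 282 [0.013 0.053 0.055]
wrist 0.04 319 [0.015 0.054 0.056]
wrist 0.05 325 [0.023 0.124 0.126]
wrist 0.06 360 [0.024 0.124 0.126]
pos [0.4641 0.1669 0.3114] yaw 98.33 shift tool [0.0053 0.0358 0.1069] turn units -0.003 t 7.55 F [ 0.23 -0.21 -2.81] w 0.0132
[0.4987 0.1773 0.2045]
```

Run:
```python
from h import *
a=np.radians(8.4);M=np.array([[np.cos(a),-np.sin(a)],[np.sin(a),np.cos(a)]]);t=np.array([.5834,.1856])
o=np.load("pics/w4o.npy",allow_pickle=True).item();W2=cloud("wrist",None,np.load("pics/w4.npy"),o).reshape(-1,3);s=np.c_[(W2[:,:2]-t)@M,W2[:,2]]
k=(s[:,0]>-.12)&(s[:,0]<-.045)&(s[:,1]>.015)&(s[:,1]<.05)&(s[:,2]>.03)&(s[:,2]<.07); q=s[k]
print(np.percentile(q,[0,2,50,98,100],axis=0).round(4))
for x in np.arange(-.1,-.05,.005):
  r=q[(q[:,0]>=x)&(q[:,0]<x+.005)]
  if len(r): print(round(x,3),len(r),r[:,1].min().round(4),r[:,1].max().round(4),r[:,2].max().round(3))
```

```text
[[-0.0887  0.0273  0.0483]
 [-0.0876  0.0274  0.0485]
 [-0.0785  0.0363  0.0513]
 [-0.0669  0.0479  0.0549]
 [-0.0654  0.049   0.0562]]
-0.09 21 0.0325 0.0386 0.054
-0.085 70 0.0274 0.049 0.055
-0.08 62 0.0274 0.0468 0.056
-0.075 49 0.0273 0.042 0.055
-0.07 20 0.0326 0.0387 0.055
```

Peg axis from the wrist view: nose at my-frame x ≈ -31 mm, y ≈ +3 mm, top at z 0.180, which matches the given height. The guard's roller bracket (y ≥ 27 mm, 56 mm high) would just touch the flask. So I'll go in with an offset to the right and centre once past it.

{"fn": "send_rows", "kwargs": {
  "moves": [
    [-0.0037,0,0.01,0],
    [0,0,0.02,0],
    [0,0,0.025,0],
    [0,0,0.025,0],
    [0,0,0.017,0],
    [0,0,0.01,0],
    [0,0,0,0],
    [0,0.01,0,0],
    [0,0.015,0,0],
    [0,0.015,0,0],
    [0,0.015,0,0],
    [0,0.01,0,0],
    [0.003,0,0,0],
    [0.003,0,0,0],
    [0.003,0,0,0],
    [0,0,0,0],
    [0,0,0,0]
  ]
}}

```text
clock: 9.25
eef_pos: [0.5272, 0.1828, 0.2045]
tool_rot: [0.653, 0.757, -0.0, 0.0]
ft_force: [-0.6, 0.8, -2.9]
grip_width: 0.0128
```

Run:
```python
from h import *
o=monitor.get_obs(); plan([.464,.168,.312],np.radians(98.4))
p,d=cams.camera("wrist"); cv2.imwrite("pics/w5.png",p);np.save("pics/w5.npy",d); np.save("pics/w5o.npy",o,allow_pickle=True)
cv2.imwrite("pics/w5z.png",cv2.resize(p[150:350,200:450],None,fx=3,fy=3,interpolation=cv2.INTER_CUBIC))
p,d=cams.camera("scene");cv2.imwrite("pics/s5z.png",cv2.resize(p[150:290,130:300],None,fx=4,fy=4,interpolation=cv2.INTER_CUBIC))
```

```text
pos [0.5272 0.1828 0.2045] yaw 98.45 shift tool [-0.0054 -0.0647 -0.1075] turn units 0.009 t 9.25 F [-0.6   0.79 -2.86] w 0.0128
```

View pics/w5z.png

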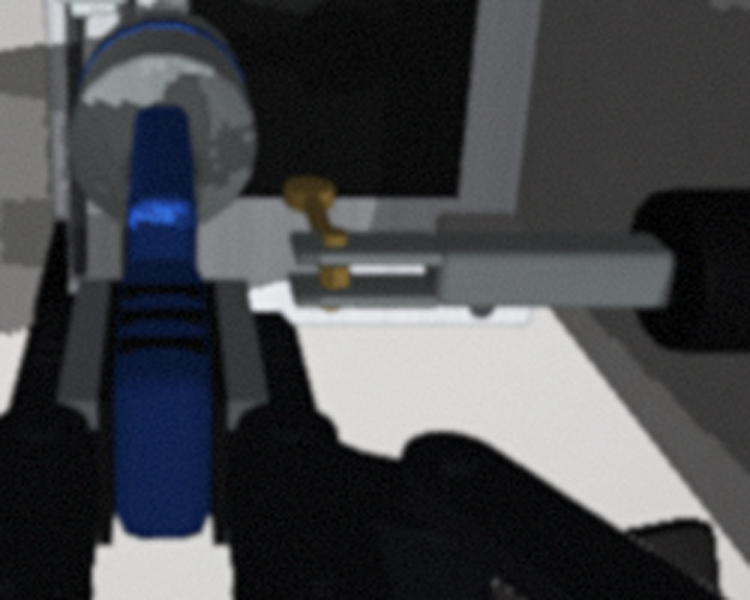

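View pics/s5z.png

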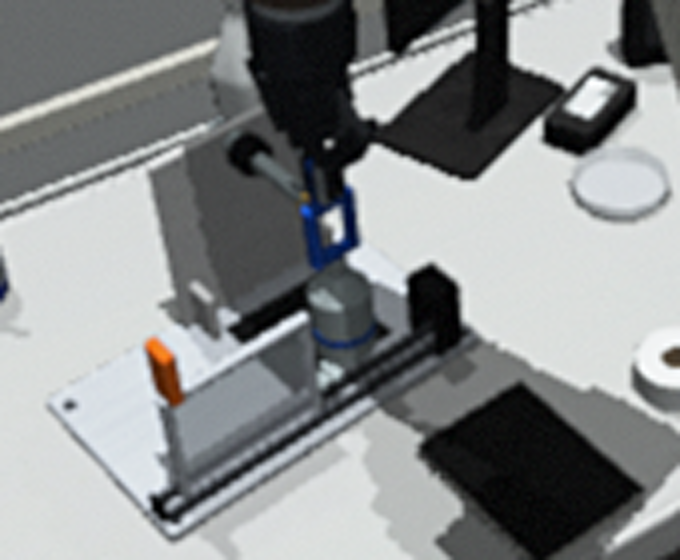

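Run:
```python
from h import *
o=np.load("pics/w5o.npy",allow_pickle=True).item(); KT=camT("wrist",o); Mt=toolM(o)
tl=lambda w:(Mt.T@(w-o['eef_pos'])).round(4)
z=lambda x,y:((x+.5)/3-.5+200,(y+.5)/3-.5+150)
for nm,c,h in(("low root",(660,305),.18),("low nose",(300,304),.18),("top-left edge root",(640,258),.18),("upedge bot nose",(300,233),.168),("upedge bot root",(640,236),.168),("nose tip",(291,300),.18),("nose tip L",(290,240),.18),("collar at low edge",(672,290),.18),("keeper tip",(310,180),.131),("pivot",(335,240),.174)):
    print(nm,tl(onz(KT,*z(*c),h)))
p=cv2.imread("pics/w5.png");d=np.load("pics/w5.npy");W=cloud("wrist",p,d,o)
T=((W-o['eef_pos'])@Mt)
for u in range(345,415,10):
    k=[T[v,u] for v in range(220,262) if W[v,u,2]>.178 and W[v,u,2]<.184]; k=np.array(k); print(u,len(k),k.min(0).round(4),k.max(0).round(4))
hsv=cv2.cvtColor(p,cv2.COLOR_BGR2HSV); m=(cv2.inRange(hsv,(100,120,30),(128,255,255))>0)&(d>0)&(d<.4)&(T[...,2]>.01)&(T[...,2]<.06)
print("plate",np.percentile(T[m],[2,50,98],axis=0).round(4))
```

```text
low root [-0.008   0.0951  0.0245]
low nose [-0.0077  0.0265  0.0245]
top-left edge root [0.0019 0.0898 0.0245]
upedge bot nose [0.0016 0.0277 0.0365]
upedge bot root [0.001  0.0955 0.0365]
nose tip [-0.0069  0.0248  0.0245]
nose tip L [0.0056 0.024  0.0245]
collar at low edge [-0.0048  0.0969  0.0245]
keeper tip [-0.0012  0.0351  0.0735]
pivot [0.0028 0.0336 0.0305]
345 16 [-0.0074  0.0515  0.0238] [0.0028 0.0528 0.0265]
355 18 [-0.0082  0.0571  0.0238] [0.002  0.0584 0.0264]
365 19 [-0.0087  0.0626  0.0238] [0.0028 0.0645 0.0263]
375 18 [-0.0083  0.0681  0.0234] [0.0022 0.07   0.026 ]
385 19 [-0.008   0.0741  0.0232] [0.0028 0.0755 0.026 ]
395 19 [-0.0081  0.0795  0.0238] [0.003  0.0813 0.0258]
405 19 [-0.0085  0.085   0.0235] [0.0029 0.0874 0.026 ]
plate [[ 0.0184 -0.0053  0.0105]
 [ 0.0202 -0.0001  0.0299]
 [ 0.0207  0.0054  0.0586]]
```

{"fn": "send_rows", "kwargs": {
  "moves": [
    [-0.001,0.008,0,0],
    [0,0.008,0,0],
    [0,0.008,0,0],
    [0,0.006,0,0],
    [0,0,0,0]
  ]
}}

```text
clock: 9.85
eef_pos: [0.5586, 0.1862, 0.2039]
tool_rot: [0.653, 0.757, 0.0, 0.0]
ft_force: [-0.1, -0.7, -2.6]
grip_width: 0.0132
```

Run:
```python
from h import *
o=monitor.get_obs(); plan([.464,.168,.312])
p,d=cams.camera("wrist"); cv2.imwrite("pics/w6z.png",cv2.resize(p[150:350,200:450],None,fx=3,fy=3,interpolation=cv2.INTER_CUBIC))
```

```text
pos [0.5586 0.1862 0.2039] yaw 98.4 shift tool [-0.0042 -0.0962 -0.1081] turn units None t 9.85 F [-0.08 -0.66 -2.55] w 0.0132
```

View pics/w6z.png

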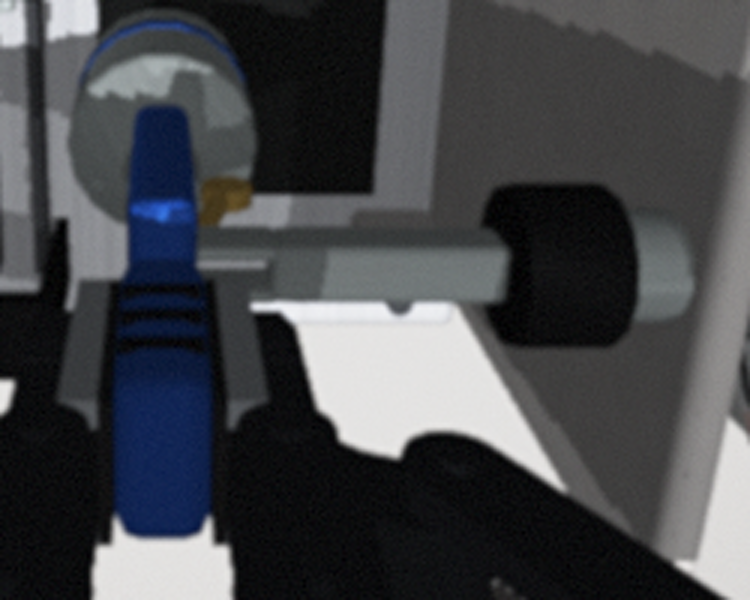

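The eye is over the fork, the keeper is starting to move, and there is no side force. I'll go on in.

{"fn": "send_rows", "kwargs": {
  "moves": [
    [0,0.006,0,0],
    [0,0.006,0,0],
    [0,0.006,0,0],
    [0,0.006,0,0],
    [0,0.004,0,0]
  ]
}}

```text
clock: 10.4
eef_pos: [0.5859, 0.1903, 0.2042]
tool_rot: [0.653, 0.757, 0.0, 0.0]
ft_force: [-0.8, 0.0, -3.0]
grip_width: 0.0133
```

{"fn": "send_rows", "kwargs": {
  "moves": [
    [0,0.004,0,0],
    [0,0.004,0,0],
    [0,0.004,0,0],
    [0,0.003,0,0],
    [0,0,0,0]
  ]
}}

```text
clock: 10.9
eef_pos: [0.6006, 0.1925, 0.2042]
tool_rot: [0.653, 0.757, 0.0, 0.0]
ft_force: [0.8, -0.3, -3.6]
grip_width: 0.0132
```

Run:
```python
from h import *
o=monitor.get_obs(); plan([.464,.168,.312])
p,d=cams.camera("wrist"); cv2.imwrite("pics/w7z.png",cv2.resize(p[150:350,200:450],None,fx=3,fy=3,interpolation=cv2.INTER_CUBIC))
cv2.imwrite("pics/w7.png",p)
```

```text
pos [0.6006 0.1925 0.2042] yaw 98.42 shift tool [-0.0042 -0.1387 -0.1078] turn units None t 10.9 F [ 0.83 -0.35 -3.58] w 0.0132
```

View pics/w7.png

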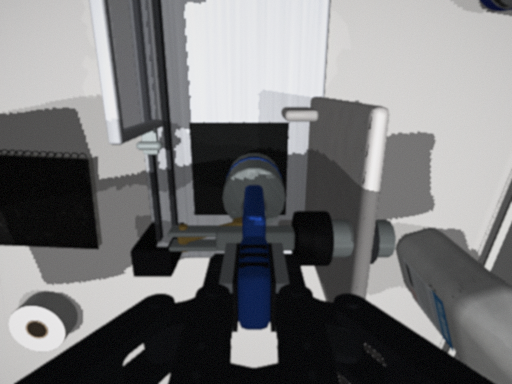

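{"fn": "send_rows", "kwargs": {
  "moves": [
    [0,0.003,0,0],
    [0,0.003,0,0],
    [0,0.002,0,0],
    [0,0,0,0]
  ]
}}

```text
clock: 11.35
eef_pos: [0.6082, 0.1936, 0.2043]
tool_rot: [0.653, 0.757, 0.0, 0.0]
ft_force: [-0.2, 0.8, -2.2]
grip_width: 0.0133
```

Run:
```python
from h import *
o=monitor.get_obs(); plan([.464,.168,.312])
p,d=cams.camera("wrist"); cv2.imwrite("pics/w8z.png",cv2.resize(p[150:300,130:380],None,fx=3,fy=3,interpolation=cv2.INTER_CUBIC))
p,d=cams.camera("scene");cv2.imwrite("pics/s8z.png",cv2.resize(p[150:290,130:300],None,fx=4,fy=4,interpolation=cv2.INTER_CUBIC))
```

```text
pos [0.6082 0.1936 0.2043] yaw 98.42 shift tool [-0.0042 -0.1464 -0.1077] turn units None t 11.35 F [-0.19  0.77 -2.17] w 0.0133
```

View pics/w8z.png

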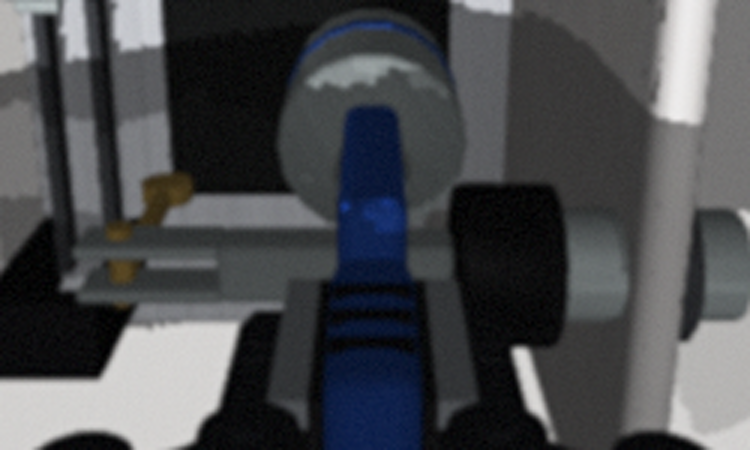

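View pics/s8z.png

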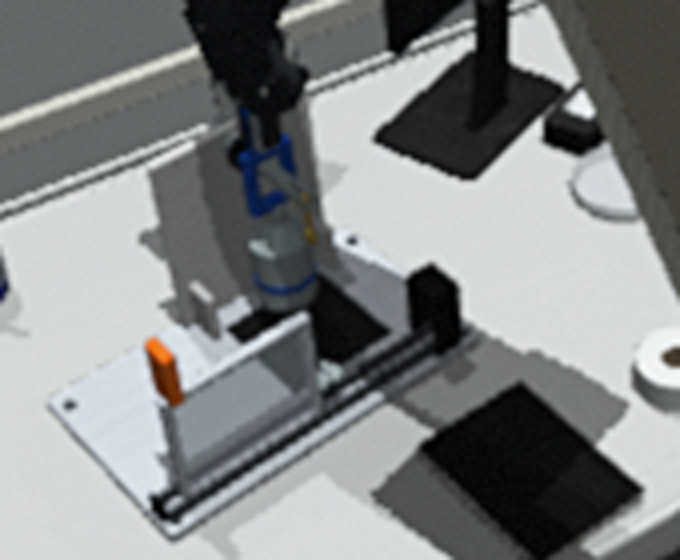

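Keeper brass is at (165,190) to (120,250) in the zoom and has fallen behind the eye, with the peg still through it. I'll let it settle, then draw outwards, slowly near contact.

{"fn": "send_rows", "kwargs": {
  "moves": [
    [0,0,0,0],
    [0,0,0,0],
    [0,0,0,0],
    [0,0,0,0],
    [0,0,0,0],
    [0,0,0,0],
    [0,-0.004,0,0],
    [0,-0.006,0,0],
    [0,-0.006,0,0],
    [0,-0.006,0,0],
    [0,-0.005,0,0],
    [0,-0.003,0,0],
    [0,0,0,0],
    [0,0,0,0]
  ]
}}

```text
clock: 12.85
eef_pos: [0.5784, 0.1892, 0.2045]
tool_rot: [0.653, 0.757, 0.0, 0.0]
ft_force: [-0.1, -0.6, -2.8]
grip_width: 0.0133
```

Run:
```python
from h import *
o=monitor.get_obs(); plan([.464,.168,.312])
p,d=cams.camera("wrist"); cv2.imwrite("pics/w9z.png",cv2.resize(p[150:300,130:380],None,fx=3,fy=3,interpolation=cv2.INTER_CUBIC))
```

```text
pos [0.5784 0.1892 0.2045] yaw 98.42 shift tool [-0.0043 -0.1163 -0.1075] turn units None t 12.85 F [-0.08 -0.58 -2.82] w 0.0133
```

View pics/w9z.png

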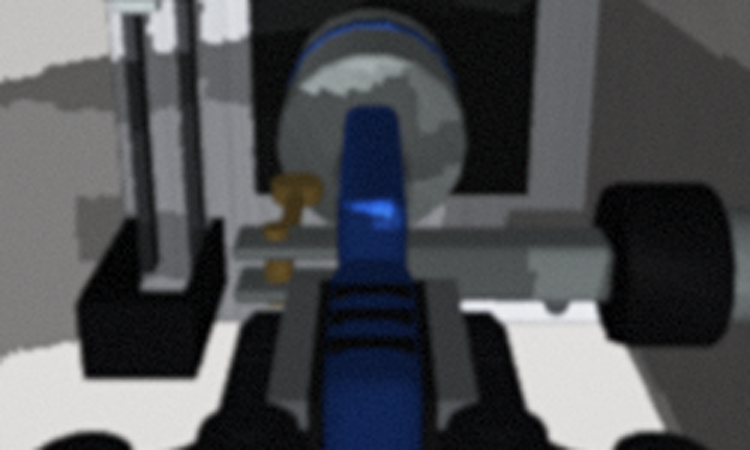

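{"fn": "send_rows", "kwargs": {
  "moves": [
    [0,-0.003,0,0],
    [0,-0.002,0,0],
    [0,-0.001,0,0],
    [0,-0.001,0,0],
    [0,0,0,0]
  ]
}}

```text
clock: 13.4
eef_pos: [0.5735, 0.1884, 0.2047]
tool_rot: [0.653, 0.757, 0.002, 0.002]
ft_force: [6.8, 0.7, -6.3]
grip_width: 0.0129
```

{"fn": "send_rows", "kwargs": {
  "moves": [
    [0,-0.001,0,0],
    [0,-0.0005,0,0],
    [0,0,0,0]
  ]
}}

```text
clock: 13.7
eef_pos: [0.5729, 0.1883, 0.2047]
tool_rot: [0.653, 0.757, 0.002, 0.002]
ft_force: [7.3, 2.0, -6.7]
grip_width: 0.0132
```

Pulled about 7 N against the keeper and held it. I'll check with a picture.

Run:
```python
from h import *
o=monitor.get_obs(); plan([.464,.168,.312])
p,d=cams.camera("wrist"); cv2.imwrite("pics/w10z.png",cv2.resize(p[150:300,130:380],None,fx=3,fy=3,interpolation=cv2.INTER_CUBIC))
p,d=cams.camera("scene");cv2.imwrite("pics/s10z.png",cv2.resize(p[160:260,150:270],None,fx=5,fy=5,interpolation=cv2.INTER_CUBIC))
```

```text
pos [0.5729 0.1883 0.2047] yaw 98.4 shift tool [-0.0042 -0.1107 -0.1073] turn units None t 13.7 F [ 7.32  1.99 -6.65] w 0.0132
```

View pics/w10z.png

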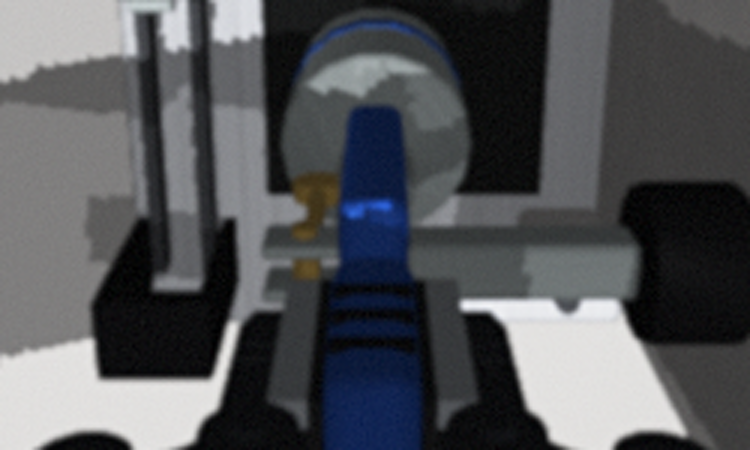

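View pics/s10z.png

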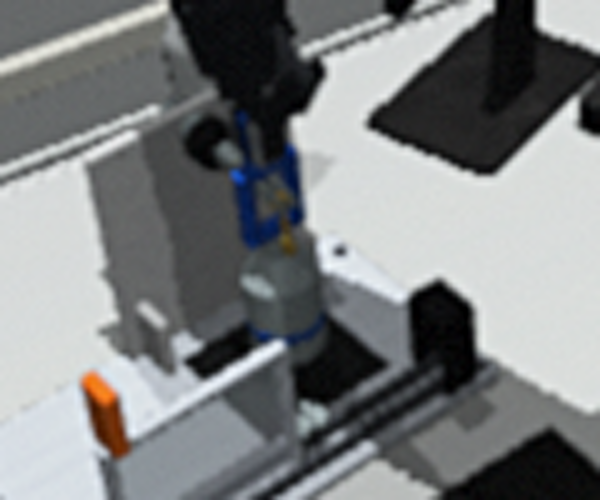

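{"fn": "send_rows", "kwargs": {
  "moves": [
    [0,0.002,0,0],
    [0,0.004,0,0],
    [0,0.004,0,0],
    [0,0.002,0,0],
    [0,0,0.003,0],
    [0,0,0.002,0],
    [0,0,0.001,0],
    [0,0,0,0]
  ]
}}

```text
clock: 14.6
eef_pos: [0.5813, 0.1896, 0.1979]
tool_rot: [0.653, 0.757, -0.0, -0.0]
ft_force: [-0.2, 0.1, -3.6]
grip_width: 0.013
```

{"fn": "send_rows", "kwargs": {
  "moves": [
    [0,0,0.001,0],
    [0,0,0,0],
    [0,0,0,0]
  ]
}}

```text
clock: 14.9
eef_pos: [0.5818, 0.1897, 0.1974]
tool_rot: [0.653, 0.757, 0.0, 0.0]
ft_force: [-0.4, -0.5, -2.7]
grip_width: 0.0129
```

{"fn": "send_rows", "kwargs": {
  "moves": [
    [0,0,0.001,0],
    [0,0,0,0],
    [0,0,0,0]
  ]
}}

```text
clock: 15.2
eef_pos: [0.5819, 0.1898, 0.1966]
tool_rot: [0.653, 0.757, 0.0, 0.0]
ft_force: [-0.7, 0.6, -2.2]
grip_width: 0.0129
```

{"fn": "send_rows", "kwargs": {
  "moves": [
    [0,0,0.0007,0],
    [0,0,0,0],
    [0,0,0,0]
  ]
}}

```text
clock: 15.5
eef_pos: [0.5819, 0.1898, 0.1965]
tool_rot: [0.653, 0.757, 0.001, 0.0]
ft_force: [-2.0, -0.6, 3.9]
grip_width: 0.0136
```

{"fn": "send_rows", "kwargs": {
  "moves": [
    [0,0,0.0007,0],
    [0,0,0,0],
    [0,0,0,0]
  ]
}}

```text
clock: 15.8
eef_pos: [0.5819, 0.1898, 0.1965]
tool_rot: [0.653, 0.757, 0.001, 0.0]
ft_force: [-3.5, -1.2, 7.0]
grip_width: 0.0132
```

The peg bears the sampler at eye z ≈ 0.160. I'll unload slightly and open halfway.

{"fn": "send_rows", "kwargs": {
  "moves": [
    [0,0,-0.001,0],
    [0,0,0,0]
  ]
}}

```text
clock: 16.0
eef_pos: [0.5819, 0.1898, 0.1965]
tool_rot: [0.653, 0.757, 0.0, 0.0]
ft_force: [-1.8, -0.1, 4.2]
grip_width: 0.0135
```

{"fn": "send_rows", "kwargs": {
  "moves": [
    [0,0,0,0],
    [0,0,0,0],
    [0,0,0,0],
    [0,0,0,0],
    [0,0,0,0],
    [0,0,0,0],
    [0,0,-0.01,0],
    [0,0,-0.02,0],
    [0,0,-0.02,0],
    [0,0,-0.02,0],
    [0,0,-0.02,0],
    [0,0,0,0]
  ],
  "claw": 0
}}

```text
clock: 17.2
eef_pos: [0.5833, 0.1902, 0.2902]
tool_rot: [0.653, 0.757, 0.003, 0.002]
ft_force: [0.8, -0.3, -0.1]
grip_width: 0.0429
```

Run:
```python
from h import *
o=monitor.get_obs(); plan([.464,.168,.312]); np.save("pics/w11o.npy",o,allow_pickle=True)
p,d=cams.camera("wrist"); cv2.imwrite("pics/w11.png",p);np.save("pics/w11.npy",d)
p,d=cams.camera("scene");cv2.imwrite("pics/s11z.png",cv2.resize(p[160:260,150:270],None,fx=5,fy=5,interpolation=cv2.INTER_CUBIC))
```

```text
pos [0.5833 0.1902 0.2902] yaw 98.42 shift tool [-0.0045 -0.1212 -0.0218] turn units None t 17.2 F [ 0.78 -0.35 -0.08] w 0.0429
```

View pics/w11.png

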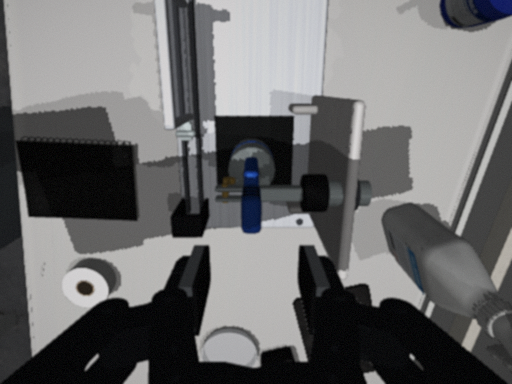

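View pics/s11z.png

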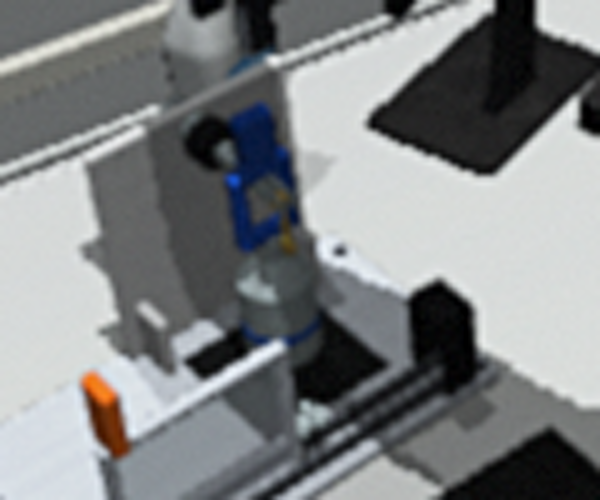

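The sampler hangs upright with the keeper down: brass at (228,187), blue tab at (251,195). Next I'll measure the handle and the clearance on the left.

Run:
```python
from h import *
p=cv2.imread("pics/top0.png");d=np.load("pics/top0.npy");W=cloud("top",p,d)
for r in(160,200,230,250): print(r,[(u,W[r,u].round(3).tolist()) for u in range(60,106,9)])
# handle in two views: orange mask extents ray-cast
for n in("top","scene"):
    p,d=cams.camera(n); W=cloud(n,p,d); hsv=cv2.cvtColor(p,cv2.COLOR_BGR2HSV); m=cv2.inRange(hsv,(3,130,60),(20,255,255)); 
    c,l,s,ce=cv2.connectedComponentsWithStats(m)
    for i in range(1,c):
        if s[i,4]>12 and abs(W[l==i][:,2].mean()-.15)<.06:
            k=(l==i)&(W[...,2]>.165)&(W[...,2]<.18); vu=np.argwhere(k); KT=camT(n); q=np.array([onz(KT,u,v,.172)[:2] for v,u in vu])
            print(n,s[i],ce[i],"top-face",q.mean(0).round(4),cv2.minAreaRect((q*1000).astype(np.float32)))
```

```text
160 [(60, [0.649, 0.63, 0.007]), (69, [0.648, 0.602, 0.009]), (78, [0.63, 0.54, 0.093]), (87, [0.644, 0.54, 0.024]), (96, [0.769, 0.738, -0.585]), (105, [0.648, 0.494, -0.001])]
200 [(60, [0.501, 0.535, 0.211]), (69, [0.505, 0.528, 0.171]), (78, [0.513, 0.532, 0.101]), (87, [0.523, 0.54, 0.015]), (96, [0.524, 0.517, 0.002]), (105, [0.523, 0.488, 0.006])]
230 [(60, [0.358, 0.002, 1.404]), (69, [0.427, 0.539, 0.136]), (78, [0.43, 0.539, 0.075]), (87, [0.434, 0.547, -0.012]), (96, [0.433, 0.514, 0.002]), (105, [0.432, 0.487, 0.003])]
250 [(60, [0.372, 0.539, 0.189]), (69, [0.373, 0.54, 0.131]), (78, [0.373, 0.54, 0.067]), (87, [0.373, 0.541, -0.001]), (96, [0.373, 0.511, 0.006]), (105, [0.372, 0.486, -0.001])]
scene [167 235   9  16  77] [170.68831169 242.38961039] top-face [0.478  0.3405] ((476.7695007324219, 340.2157897949219), (30.78544044494629, 8.169459342956543), 7.748568534851074)
```

Run:
```python
from h import *
plan([.475,.374,.29],np.radians(98.4))
```

```text
pos [0.5813 0.1895 0.2847] yaw 98.42 shift tool [ 0.198  -0.0782 -0.0053] turn units 0.004 t 17.4 F [-0.84 -0.65 -0.33] w 0.0425
```

{"fn": "send_rows", "kwargs": {
  "moves": [
    [0.01,-0.006,-0.005,0],
    [0.024,-0.01,0,0],
    [0.028,-0.011,0,0],
    [0.028,-0.011,0,0],
    [0.028,-0.011,0,0],
    [0.028,-0.011,0,0],
    [0.026,-0.01,0,0],
    [0.018,-0.006,0,0],
    [0.008,-0.002,0,0],
    [0,0,0,0],
    [0,0,0,0]
  ],
  "claw": -1
}}

```text
clock: 18.5
eef_pos: [0.4756, 0.3737, 0.2907]
tool_rot: [0.653, 0.757, -0.0, 0.0]
ft_force: [-0.5, -0.3, -0.2]
grip_width: 0.0
```

Run:
```python
from h import *
o=monitor.get_obs(); plan([.475,.374,.29],np.radians(98.4)); Mt=toolM(o)
p,d=cams.camera("wrist"); cv2.imwrite("pics/w12.png",p);W=cloud("wrist",p,d,o);T=(W-o['eef_pos'])@Mt
hsv=cv2.cvtColor(p,cv2.COLOR_BGR2HSV); m=(cv2.inRange(hsv,(3,130,60),(20,255,255))>0)&(W[...,2]>.11)&(W[...,2]<.19)
k=m&(W[...,2]>.167);print(m.sum(),k.sum(),W[k].mean(0).round(4),T[k].min(0).round(4),T[k].max(0).round(4),W[m].min(0).round(3))
# fingertips: dark points near tool z 0
f=(d>0)&(abs(T[...,2])<.02)&(abs(T[...,0])<.03)&(abs(T[...,1])<.06)
if f.sum(): print("fingers",f.sum(),T[f].min(0).round(4),T[f].max(0).round(4))
```

```text
pos [0.4756 0.3737 0.2907] yaw 98.41 shift tool [ 0.0004 -0.0005  0.0007] turn units 0.002 t 18.5 F [-0.5  -0.31 -0.21] w 0.0
362 359 [0.4821 0.3419 0.171 ] [-0.0384 -0.0109  0.1175] [-0.0274  0.0155  0.1234] [0.469 0.335 0.156]
fingers 965 [ 0.0067 -0.0134 -0.02  ] [ 0.0127  0.0138 -0.0029]
```

View pics/w12.png

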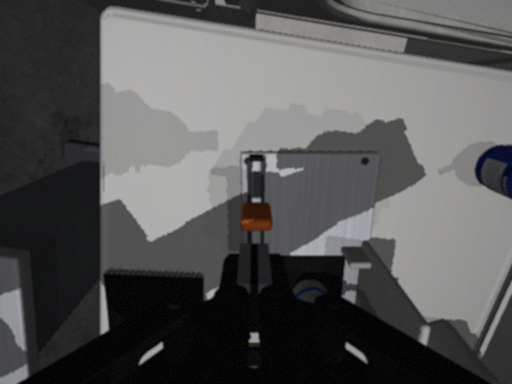

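The orange handle is at (257,217), with 15 mm between it and the shut fingers. I'll descend beside it.

{"fn": "send_rows", "kwargs": {
  "moves": [
    [0,0.002,0.02,0],
    [0,0,0.025,0],
    [0,0,0.025,0],
    [0,0,0.025,0],
    [0,0,0.025,0],
    [0,0,0.015,0],
    [0,0,0.0055,0],
    [0,0,0,0]
  ]
}}

```text
clock: 19.35
eef_pos: [0.4777, 0.3733, 0.1498]
tool_rot: [0.654, 0.757, -0.001, -0.0]
ft_force: [0.1, 0.1, 0.5]
grip_width: 0.0004
```

{"fn": "send_rows", "kwargs": {
  "moves": [
    [-0.006,0,0,0],
    [-0.008,0,0,0],
    [-0.008,0,0,0],
    [-0.008,0,0,0],
    [-0.008,0,0,0],
    [0,0,0,0]
  ]
}}

```text
clock: 19.95
eef_pos: [0.4834, 0.3354, 0.1507]
tool_rot: [0.654, 0.757, -0.0, 0.0]
ft_force: [0.8, 0.9, 0.0]
grip_width: 0.0
```

{"fn": "send_rows", "kwargs": {
  "moves": [
    [-0.01,0,0,0],
    [-0.01,0,0,0],
    [-0.01,0,0,0],
    [-0.01,0,0,0],
    [-0.01,0,0,0],
    [-0.01,0,0,0],
    [0,0,0,0]
  ]
}}

```text
clock: 20.65
eef_pos: [0.492, 0.2754, 0.1501]
tool_rot: [0.654, 0.756, -0.001, 0.0]
ft_force: [-0.4, -0.2, -0.2]
grip_width: 0.0001
```

Run:
```python
from h import *
o=monitor.get_obs(); plan([.475,.374,.15]); Mt=toolM(o)
p,d=cams.camera("wrist"); cv2.imwrite("pics/w13.png",p);W=cloud("wrist",p,d,o);T=(W-o['eef_pos'])@Mt
hsv=cv2.cvtColor(p,cv2.COLOR_BGR2HSV); m=(cv2.inRange(hsv,(3,130,60),(20,255,255))>0)&(W[...,2]>.11)&(W[...,2]<.19)
k=m&(W[...,2]>.167);print(m.sum(),k.sum(),W[k].mean(0).round(4),T[k].min(0).round(4),T[k].max(0).round(4))
```

```text
pos [0.492  0.2754 0.1501] yaw 98.31 shift tool [ 0.1    -0.0025  0.0001] turn units None t 20.65 F [-0.41 -0.19 -0.18] w 0.0001<stdin>:5: RuntimeWarning: Mean of empty slice.
  ret = um.true_divide(
Traceback (most recent call last):
ValueError: zero-size array to reduction operation minimum which has no identity
```

View pics/w13.png

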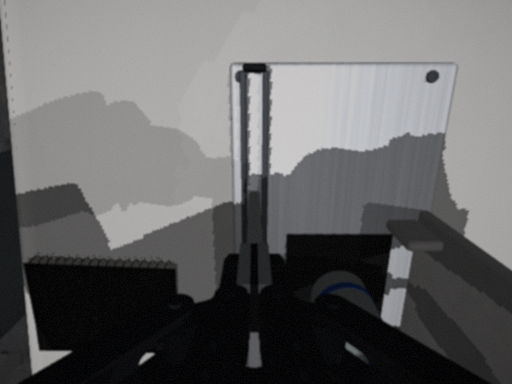

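The guard is out of the left area and moving with the fingers. I'll push on to the latch.

{"fn": "send_rows", "kwargs": {
  "moves": [
    [-0.008,0,0,0],
    [-0.008,0,0,0],
    [-0.006,0,0,0],
    [-0.004,0,0,0],
    [0,0,0,0]
  ]
}}

```text
clock: 21.2
eef_pos: [0.4958, 0.2505, 0.1503]
tool_rot: [0.654, 0.757, -0.001, 0.001]
ft_force: [0.4, 0.1, -0.2]
grip_width: -0.0
```

{"fn": "send_rows", "kwargs": {
  "moves": [
    [-0.004,0,0,0],
    [-0.004,0,0,0],
    [0,0,0,0]
  ]
}}

```text
clock: 21.5
eef_pos: [0.4965, 0.247, 0.1506]
tool_rot: [0.653, 0.758, 0.002, -0.003]
ft_force: [-1.7, 10.0, -2.1]
grip_width: -0.0
```

{"fn": "send_rows", "kwargs": {
  "moves": [
    [-0.003,0,0,0],
    [-0.002,0,0,0],
    [0,0,0,0]
  ]
}}

```text
clock: 21.8
eef_pos: [0.4965, 0.2468, 0.1508]
tool_rot: [0.651, 0.759, 0.005, -0.006]
ft_force: [-3.1, 22.3, -4.4]
grip_width: -0.0001
```

The push stopped at 22 N, so I'll look before pushing more.

Run:
```python
from h import *
o=monitor.get_obs(); plan([.475,.374,.15]); print(o['ft_torque'])
p,d=cams.camera("scene");cv2.imwrite("pics/s14z.png",cv2.resize(p[130:270,130:300],None,fx=4,fy=4,interpolation=cv2.INTER_CUBIC))
p,d=cams.camera("top");cv2.imwrite("pics/t14z.png",cv2.resize(p[110:240,110:270],None,fx=4.5,fy=4.5,interpolation=cv2.INTER_CUBIC))
```

```text
pos [0.4965 0.2468 0.1508] yaw 98.73 shift tool [ 0.129  -0.0019  0.0008] turn units None t 21.8 F [-3.14 22.27 -4.36] w -0.0001
[ 4.43893336  0.76861357 -0.0161157 ]
```

View pics/s14z.png

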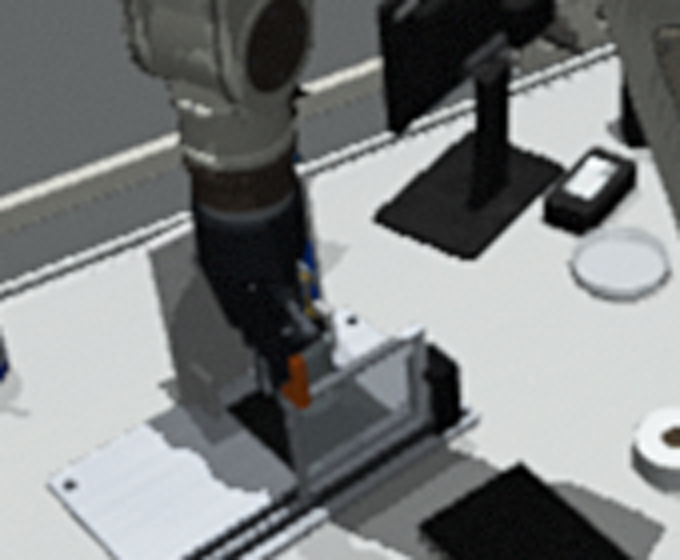

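View pics/t14z.png

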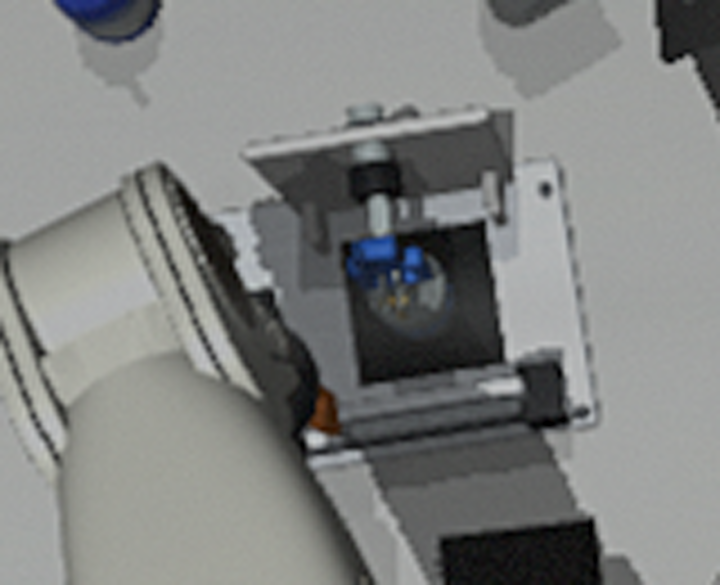

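Run:
```python
from h import *
a=np.radians(8.4);M=np.array([[np.cos(a),-np.sin(a)],[np.sin(a),np.cos(a)]]);t=np.array([.5834,.1856])
for n in("top","scene"):
  for w in(0,1):
    if w: p,d=cams.camera(n)
    else: p=cv2.imread(f"pics/{n}0.png"); d=np.load(f"pics/{n}0.npy")
    W=cloud(n,p,d); hsv=cv2.cvtColor(p,cv2.COLOR_BGR2HSV); m=(cv2.inRange(hsv,(3,130,50),(20,255,255))>0)&(W[...,2]>.12)&(W[...,2]<.185)&(W[...,0]<.56)
    s=np.c_[(W[m][:,:2]-t)@M,W[m][:,2]]; k=s[:,2]>.166
    print(n,w,m.sum(),k.sum(),"st all",np.percentile(s,[2,50,98],axis=0).round(4).tolist(),"top",np.percentile(s[k],[5,50,95],axis=0).round(4).tolist() if k.sum() else '')
```

```text
top 0 64 41 st all [[-0.1855, -0.4084, 0.1342], [-0.0794, 0.1637, 0.1699], [-0.0661, 0.1708, 0.1773]] top [[-0.0883, 0.1611, 0.1672], [-0.0769, 0.1651, 0.1716], [-0.0662, 0.1704, 0.1756]]
top 1 43 24 st all [[-0.2196, -0.6093, 0.1336], [-0.0816, 0.052, 0.1677], [-0.0671, 0.0598, 0.1755]] top [[-0.1998, -0.5101, 0.1677], [-0.0817, 0.0535, 0.1705], [-0.0694, 0.0596, 0.1752]]
scene 0 78 26 st all [[-0.0919, 0.1641, 0.1282], [-0.0831, 0.1698, 0.1571], [-0.0688, 0.1721, 0.173]] top [[-0.09, 0.1641, 0.1665], [-0.0804, 0.1683, 0.1709], [-0.0696, 0.1712, 0.1731]]
scene 1 61 13 st all [[-0.0918, 0.0531, 0.1241], [-0.0878, 0.0591, 0.1472], [-0.0707, 0.0644, 0.1721]] top [[-0.0902, 0.0529, 0.1674], [-0.0879, 0.0576, 0.1706], [-0.0832, 0.0647, 0.1729]]
```

In both views the handle has moved about 111 mm, so the guard is right at the roller, yet 22 N has not pushed it over. I'll back off, unload and inspect the latch area.

{"fn": "send_rows", "kwargs": {
  "moves": [
    [0.01,0,0,0],
    [0.02,0,0,0],
    [0.02,0,-0.02,0],
    [0.0,0,-0.04,0],
    [-0.02,0,-0.04,0],
    [-0.03,-0.02,-0.04,0],
    [-0.03,-0.03,0,0],
    [-0.03,-0.03,0,0],
    [0,0,0,0],
    [0,0,0,0]
  ]
}}

```text
clock: 23.0
eef_pos: [0.4283, 0.1692, 0.2882]
tool_rot: [0.654, 0.757, 0.0, 0.001]
ft_force: [0.2, 0.0, 1.0]
grip_width: 0.0003
```

Run:
```python
from h import *
o=monitor.get_obs(); plan([.475,.374,.15]); np.save("pics/w15o.npy",o,allow_pickle=True)
p,d=cams.camera("wrist"); cv2.imwrite("pics/w15.png",p); np.save("pics/w15.npy",d)
p,d=cams.camera("scene");cv2.imwrite("pics/s15z.png",cv2.resize(p[130:270,130:300],None,fx=4,fy=4,interpolation=cv2.INTER_CUBIC))
```

```text
pos [0.4283 0.1692 0.2882] yaw 98.33 shift tool [0.1958 0.0759 0.1382] turn units None t 23.0 F [0.19 0.02 0.97] w 0.0003
```

View pics/w15.png

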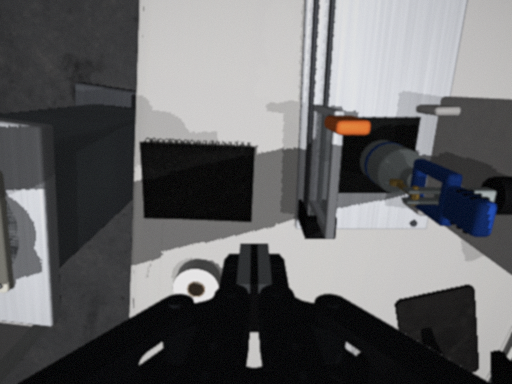

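View pics/s15z.png

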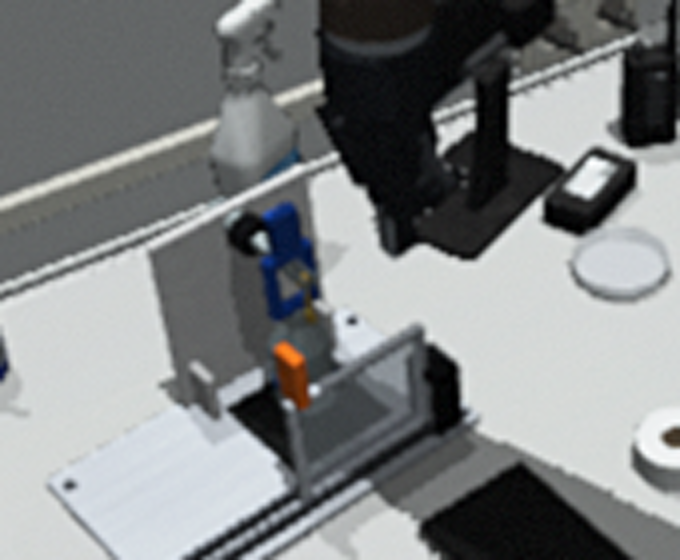

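```bash
python3 - <<'E'
from h import *
a=np.radians(8.4);M=np.array([[np.cos(a),-np.sin(a)],[np.sin(a),np.cos(a)]]);t=np.array([.5834,.1856])
for f in("w11","w15"):
    o=np.load(f"pics/{f}o.npy",allow_pickle=True).item();p=cv2.imread(f"pics/{f}.png");d=np.load(f"pics/{f}.npy");W=cloud("wrist",p,d,o)
    hsv=cv2.cvtColor(p,cv2.COLOR_BGR2HSV); m=(cv2.inRange(hsv,(100,120,25),(128,255,255))>0)&(d>0)
    s=np.c_[(W[...,:2].reshape(-1,2)-t)@M,W[...,2].ravel()]
    reg=(abs(s[:,0])<.06)&(abs(s[:,1])<.06)&(s[:,2]>.03)
    q=s[m.ravel()&reg]
    for lo in np.arange(.03,.25,.01):
        r=q[(q[:,2]>=lo)&(q[:,2]<lo+.01)]
        if len(r)>5: print(f,lo.round(2),len(r),"x",np.percentile(r[:,0],[3,50,97]).round(4),"y",np.percentile(r[:,1],[3,50,97]).round(4))
    # flask
    r=s[reg&~m.ravel()&(s[:,2]>.05)&(s[:,2]<.1)]; print("flask",len(r),np.percentile(r,[3,50,97],axis=0).round(4).tolist())
    b=(cv2.inRange(hsv,(12,100,50),(30,255,255))>0).ravel()&reg; print("brass",b.sum(),np.percentile(s[b],[3,50,97],axis=0).round(4).tolist() if b.sum() else '')
    # peg top
    r=s[(abs(s[:,0]-.015)<.04)&(abs(s[:,1])<.02)&(abs(s[:,2]-.18)<.003)&~m.ravel()]; print("peg top",len(r),np.percentile(r,[3,50,97],axis=0).round(4).tolist())
    # guard handle
    h=((cv2.inRange(hsv,(3,130,50),(12,255,255))>0)).ravel()&(s[:,2]>.165)&(s[:,2]<.18); print("handle",h.sum(),np.percentile(s[h],[3,50,97],axis=0).round(4).tolist() if h.sum() else '')
E
python3 - <<'E'
import cv2
p=cv2.imread("pics/w15.png");cv2.imwrite("pics/w15z.png",cv2.resize(p[90:260,280:512],None,fx=3.4,fy=3.4,interpolation=cv2.INTER_CUBIC))
E
```

```text
w11 0.05 9 x [-0.0167 -0.0005  0.018 ] y [0.0144 0.0275 0.0281]
w11 0.06 40 x [-0.0209 -0.0039  0.0128] y [0.0176 0.0267 0.0279]
w11 0.14 26 x [-0.0052 -0.0005  0.004 ] y [0.0238 0.0248 0.025 ]
w11 0.15 27 x [-0.0057 -0.0014  0.0038] y [0.0239 0.0246 0.0249]
w11 0.16 34 x [-0.0055 -0.0005  0.0045] y [0.0234 0.0247 0.025 ]
w11 0.17 39 x [-0.0055 -0.0005  0.0044] y [0.0235 0.0245 0.025 ]
w11 0.18 181 x [-0.006  -0.0005  0.0049] y [0.015  0.0213 0.0249]
w11 0.19 84 x [-0.0051 -0.0005  0.004 ] y [0.0148 0.016  0.0225]
w11 0.2 13 x [-0.0039 -0.0013  0.0021] y [0.0153 0.0156 0.016 ]
w11 0.21 22 x [-0.0036 -0.0005  0.005 ] y [0.0149 0.0158 0.0165]
w11 0.22 531 x [-0.0066 -0.0006  0.0055] y [-0.007   0.0068  0.0158]
w11 0.23 134 x [-0.0052 -0.0012  0.0035] y [-0.0061  0.004   0.0126]
flask 628 [[-0.0588, -0.0585, 0.053], [0.0079, 0.0193, 0.0872], [0.0576, 0.0584, 0.0998]]
brass 92 [[-0.0258, 0.0004, 0.1372], [-0.0218, 0.004, 0.1469], [-0.0165, 0.0105, 0.1783]]
peg top 901 [[-0.0228, -0.0031, 0.1775], [0.0224, 0.0042, 0.1797], [0.0516, 0.0172, 0.182]]
handle 0 
w15 0.05 32 x [-0.0257 -0.0217 
[... 532 characters left out ...]
x [-0.0083 -0.0073  0.0012] y [-0.014   0.0086  0.0208]
w15 0.2 306 x [-0.0084 -0.0076 -0.0007] y [-0.0086  0.0048  0.0157]
w15 0.21 337 x [-0.0085 -0.0076 -0.0018] y [-0.0075  0.0057  0.0159]
w15 0.22 833 x [-0.0083 -0.0053  0.0044] y [-0.008   0.0047  0.0155]
w15 0.23 140 x [-0.0057 -0.0012  0.0022] y [-0.0058  0.0042  0.0133]
flask 979 [[-0.0256, -0.0558, 0.0515], [-0.0192, 0.0144, 0.0848], [0.0471, 0.0586, 0.0997]]
brass 135 [[-0.0273, -0.0001, 0.1346], [-0.0236, 0.0038, 0.1466], [-0.0189, 0.0099, 0.1779]]
peg top 567 [[-0.0236, -0.0026, 0.1772], [0.0285, 0.0066, 0.1796], [0.0475, 0.0173, 0.1825]]
handle 454 [[-0.0905, 0.052, 0.1668], [-0.0775, 0.0585, 0.1709], [-0.0655, 0.0635, 0.1727]]
```

View pics/w15z.png

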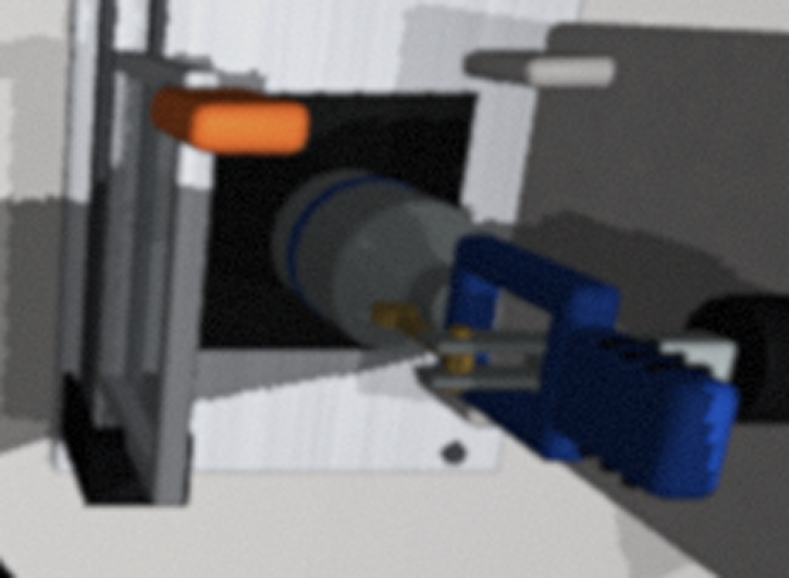

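The sampler is unchanged and upright. The handle is at y 58.5 mm, 111 mm from its start, which is exactly the roller's start. I'll push again, lower on the handle and with steady motion.

Run:
```python
from h import *
a=np.radians(8.4);M=np.array([[np.cos(a),-np.sin(a)],[np.sin(a),np.cos(a)]]);t=np.array([.5834,.1856])
T=np.r_[M@[-.0775,.0885]+t,.288]; plan(T,np.radians(98.4)); print(T, monitor.get_obs()['joint_pos'])
```

```text
pos [0.4292 0.1705 0.2878] yaw 98.42 shift tool [ 0.0809  0.0773 -0.0002] turn units 0.003 t 23.1 F [ 0.19  0.9  -0.26] w -0.0001
[0.49380305 0.26182917 0.288     ] [ 3.78294604e-01  1.45459233e-01  3.27314618e-02  1.45688733e+00
 -3.34812686e-04  1.80215536e+00]
```

{"fn": "send_rows", "kwargs": {
  "moves": [
    [0.02,0.02,0,0],
    [0.025,0.024,0,0],
    [0.025,0.023,0,0],
    [0.011,0.01,0,0],
    [0,0,0.02,0],
    [0,0,0.03,0],
    [0,0,0.03,0],
    [0,0,0.03,0],
    [0,0,0.025,0],
    [0,0,0.012,0],
    [0,0,0,0],
    [0,0,0,0]
  ]
}}

```text
clock: 24.3
eef_pos: [0.4934, 0.2623, 0.1411]
tool_rot: [0.653, 0.757, 0.0, 0.0]
ft_force: [-0.1, 0.9, 0.6]
grip_width: 0.0005
```

Run:
```python
from h import *
o=monitor.get_obs(); plan([.475,.374,.15])
a=np.radians(8.4);M=np.array([[np.cos(a),-np.sin(a)],[np.sin(a),np.cos(a)]]);t=np.array([.5834,.1856])
print((M.T@(o['eef_pos'][:2]-t)).round(4))
```

```text
pos [0.4934 0.2623 0.1411] yaw 98.45 shift tool [ 0.1132 -0.0018 -0.0089] turn units None t 24.3 F [-0.07  0.89  0.63] w 0.0005
[-0.0778  0.089 ]
```

{"fn": "send_rows", "kwargs": {
  "moves": [
    [-0.006,0,0,0],
    [-0.01,0,0,0],
    [-0.01,0,0,0],
    [-0.003,0,0,0]
  ]
}}

```text
clock: 24.7
eef_pos: [0.496, 0.2467, 0.1428]
tool_rot: [0.65, 0.76, 0.012, -0.011]
ft_force: [-6.8, 43.8, -6.6]
grip_width: 0.0
```

Run:
```python
from h import *
o=monitor.get_obs(); plan([.475,.374,.15]); print(o['ft_torque'])
a=np.radians(8.4);M=np.array([[np.cos(a),-np.sin(a)],[np.sin(a),np.cos(a)]]);t=np.array([.5834,.1856])
print((M.T@(o['eef_pos'][:2]-t)).round(4))
```

```text
pos [0.496  0.2467 0.1428] yaw 98.88 shift tool [ 0.129  -0.0011 -0.0072] turn units None t 24.7 F [-6.84 43.79 -6.56] w 0.0
[8.64116652 1.44135914 0.00890405]
[-0.0775  0.0732]
```

This is a hard stop at exactly the same place, not a 6 N roller. The force had also fallen to about 0 just before it, as a snap home would show. So the guard probably started about 12 mm closed and is now shut. I'll unload and check with a gentle pull.

{"fn": "send_rows", "kwargs": {
  "moves": [
    [0.015,0,0,0],
    [0.02,0,0,0],
    [0.01,0,-0.02,0],
    [0,0,-0.03,0],
    [0,0,-0.04,0],
    [-0.01,0,-0.03,0],
    [-0.03,-0.03,0,0],
    [-0.03,-0.03,0,0],
    [-0.03,-0.03,0,0],
    [0,0,0,0],
    [0,0,0,0]
  ]
}}

```text
clock: 25.8
eef_pos: [0.4161, 0.1643, 0.2619]
tool_rot: [0.654, 0.756, 0.001, 0.001]
ft_force: [1.0, 1.4, -0.8]
grip_width: 0.0003
```

Run:
```python
from h import *
a=np.radians(8.4);M=np.array([[np.cos(a),-np.sin(a)],[np.sin(a),np.cos(a)]]);t=np.array([.5834,.1856])
o=monitor.get_obs(); plan([.475,.374,.15]); np.save("pics/w16o.npy",o,allow_pickle=True)
p,d=cams.camera("wrist"); cv2.imwrite("pics/w16.png",p); np.save("pics/w16.npy",d)
cv2.imwrite("pics/w16z.png",cv2.resize(p[60:260,250:512],None,fx=3,fy=3,interpolation=cv2.INTER_CUBIC))
W=cloud("wrist",p,d,o);s=np.c_[(W[...,:2].reshape(-1,2)-t)@M,W[...,2].ravel()]; hsv=cv2.cvtColor(p,cv2.COLOR_BGR2HSV)
h=((cv2.inRange(hsv,(3,130,50),(12,255,255))>0)).ravel()&(s[:,2]>.165)&(s[:,2]<.18); print("handle",h.sum(),np.percentile(s[h],[3,50,97],axis=0).round(4).tolist())
g=(abs(s[:,2]-.124)<.004)&(abs(s[:,0]+.078)<.02)&(abs(s[:,1])<.15);print("guard top",g.sum(),np.percentile(s[g],[1,50,99],axis=0).round(4).tolist())
g=(abs(s[:,2]-.08)<.004)&(abs(s[:,0]+.078)<.03)&(abs(s[:,1]+.07)<.04);print("housing top",g.sum(),np.percentile(s[g],[1,50,99],axis=0).round(4).tolist())
# initial guard from w4 (before push)
o=np.load("pics/w12o.npy",allow_pickle=True).item() if False else None
p0=cv2.imread("pics/top0.png");W=cloud("top",p0,np.load("pics/top0.npy"));s=np.c_[(W[...,:2].reshape(-1,2)-t)@M,W[...,2].ravel()]
g=(abs(s[:,2]-.125)<.005)&(abs(s[:,0]+.075)<.02)&(abs(s[:,1]-.1)<.12);print("guard top at start",g.sum(),np.percentile(s[g],[1,50,99],axis=0).round(4).tolist())
```

```text
pos [0.4161 0.1643 0.2619] yaw 98.3 shift tool [0.199  0.0885 0.1119] turn units None t 25.8 F [ 1.02  1.35 -0.78] w 0.0003
handle 600 [[-0.0906, 0.0516, 0.1668], [-0.0778, 0.0578, 0.171], [-0.0656, 0.0635, 0.1727]]
guard top 1409 [[-0.0826, -0.06, 0.1204], [-0.0782, 0.0009, 0.1236], [-0.0727, 0.0662, 0.1255]]
housing top 472 [[-0.0957, -0.0828, 0.0767], [-0.0857, -0.0697, 0.0798], [-0.0717, -0.0327, 0.0832]]
guard top at start 146 [[-0.0811, 0.0485, 0.1202], [-0.0751, 0.1047, 0.1241], [-0.07, 0.1619, 0.1296]]
```

View pics/w16z.png

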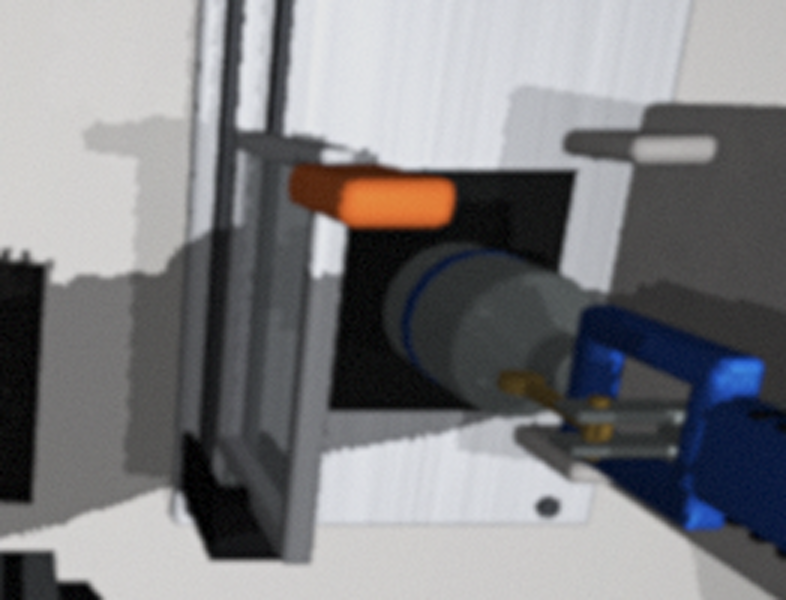

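The guard's top bar now spans y -60 to +66 mm, centred on the peg line within about 1 mm. That fits shut. I'll make the gentle pull check from the handle's right side, limited to a few N.

Run:
```python
from h import *
a=np.radians(8.4);M=np.array([[np.cos(a),-np.sin(a)],[np.sin(a),np.cos(a)]]);t=np.array([.5834,.1856])
T=np.r_[M@[-.086,.028]+t,.148]; plan(T,np.radians(98.4)); print(T)
```

```text
pos [0.4168 0.165  0.2617] yaw 98.36 shift tool [0.024  0.0818 0.1137] turn units -0.008 t 25.85 F [-0.36 -0.31  0.53] w 0.0004
[0.49423225 0.20073648 0.148     ]
```

{"fn": "send_rows", "kwargs": {
  "moves": [
    [0.008,0.02,0,0],
    [0.008,0.03,0,0],
    [0.008,0.025,0,0],
    [0,0.007,0.02,0],
    [0,0,0.03,0],
    [0,0,0.03,0],
    [0,0,0.022,0],
    [0,0,0.012,0],
    [0,0,0,0],
    [0,0,0,0]
  ]
}}

```text
clock: 26.85
eef_pos: [0.4945, 0.2016, 0.1472]
tool_rot: [0.653, 0.757, 0.001, 0.0]
ft_force: [-0.2, 0.4, 0.1]
grip_width: -0.0004
```

{"fn": "send_rows", "kwargs": {
  "moves": [
    [0.004,0,0,0],
    [0.003,0,0,0],
    [0.002,0,0,0],
    [0,0,0,0]
  ]
}}

```text
clock: 27.25
eef_pos: [0.4925, 0.2105, 0.1472]
tool_rot: [0.653, 0.757, 0.001, 0.0]
ft_force: [-0.2, -0.2, -0.1]
grip_width: -0.0001
```

{"fn": "send_rows", "kwargs": {
  "moves": [
    [0.001,0,0,0],
    [0.001,0,0,0],
    [0,0,0,0]
  ]
}}

```text
clock: 27.55
eef_pos: [0.4919, 0.212, 0.1466]
tool_rot: [0.653, 0.757, -0.0, -0.0]
ft_force: [0.3, -1.0, -0.4]
grip_width: -0.0001
```

{"fn": "send_rows", "kwargs": {
  "moves": [
    [0.001,0,0,0],
    [0,0,0,0],
    [0,0,0,0]
  ]
}}

```text
clock: 27.85
eef_pos: [0.4918, 0.2122, 0.1465]
tool_rot: [0.654, 0.757, -0.0, 0.0]
ft_force: [1.2, -4.2, 1.0]
grip_width: -0.0002
```

{"fn": "send_rows", "kwargs": {
  "moves": [
    [0.001,0,0,0],
    [0,0,0,0],
    [0,0,0,0]
  ]
}}

```text
clock: 28.15
eef_pos: [0.4918, 0.2126, 0.1465]
tool_rot: [0.654, 0.757, -0.001, 0.001]
ft_force: [0.7, -5.0, 2.1]
grip_width: -0.0005
```

It holds against about 5 N with no slide (free friction is only 1.5 N), so it is latched. I'll back off, clear out and make the last checks.

{"fn": "send_rows", "kwargs": {
  "moves": [
    [-0.008,0,0,0],
    [0,0,-0.02,0],
    [0,0,-0.03,0],
    [0,0,-0.04,0],
    [0,-0.03,-0.03,0],
    [-0.01,-0.03,0,0],
    [-0.03,-0.03,0,0],
    [-0.03,-0.01,0,0],
    [0,0,0,0],
    [0,0,0,0]
  ]
}}

```text
clock: 29.15
eef_pos: [0.4044, 0.1222, 0.267]
tool_rot: [0.654, 0.757, 0.001, -0.0]
ft_force: [-0.3, 0.4, 0.5]
grip_width: -0.0001
```

Run:
```python
from h import *
a=np.radians(8.4);M=np.array([[np.cos(a),-np.sin(a)],[np.sin(a),np.cos(a)]]);t=np.array([.5834,.1856])
o=monitor.get_obs(); plan([.475,.374,.15])
p,d=cams.camera("wrist"); cv2.imwrite("pics/w17.png",p)
cv2.imwrite("pics/w17z.png",cv2.resize(p[60:260,250:512],None,fx=3,fy=3,interpolation=cv2.INTER_CUBIC))
W=cloud("wrist",p,d,o);s=np.c_[(W[...,:2].reshape(-1,2)-t)@M,W[...,2].ravel()]; hsv=cv2.cvtColor(p,cv2.COLOR_BGR2HSV)
h=((cv2.inRange(hsv,(3,130,50),(12,255,255))>0)).ravel()&(s[:,2]>.165)&(s[:,2]<.18); print("handle",h.sum(),np.percentile(s[h],[3,50,97],axis=0).round(4).tolist())
g=(abs(s[:,2]-.124)<.004)&(abs(s[:,0]+.078)<.02)&(abs(s[:,1])<.15);print("guard top",g.sum(),np.percentile(s[g],[1,50,99],axis=0).round(4).tolist())
m=(cv2.inRange(hsv,(100,120,25),(128,255,255))>0).ravel()&(abs(s[:,0])<.05)&(abs(s[:,1])<.05)
for lo in(.14,.16,.21,.225):
    r=s[m&(s[:,2]>lo)&(s[:,2]<lo+.012)]; print(lo,len(r),np.percentile(r,[3,50,97],axis=0).round(4).tolist() if len(r) else '')
p2,d2=cams.camera("top");cv2.imwrite("pics/t17.png",p2)
p0=cv2.imread("pics/top0.png")
for nm,(x,y,w,hh) in dict(roll=(262,230,32,32),dish=(290,150,44,46),r1=(378,152,20,24),r2=(353,148,20,22)).items():
    print(nm,cv2.absdiff(p0,p2)[y:y+hh,x:x+w].mean().round(2))
```

```text
pos [0.4044 0.1222 0.267 ] yaw 98.35 shift tool [0.2389 0.1065 0.117 ] turn units None t 29.15 F [-0.33  0.36  0.49] w -0.0001
handle 589 [[-0.0909, 0.0519, 0.1672], [-0.0787, 0.0568, 0.1712], [-0.0662, 0.0621, 0.1729]]
guard top 1599 [[-0.0827, -0.0604, 0.1204], [-0.0784, 0.0024, 0.1236], [-0.0728, 0.0663, 0.1257]]
0.14 250 [[-0.0075, -0.0171, 0.1401], [-0.0063, 0.0156, 0.1445], [0.0011, 0.0241, 0.1515]]
0.16 322 [[-0.0237, -0.0172, 0.1605], [-0.0064, -0.0004, 0.1667], [-0.0022, 0.0242, 0.1718]]
0.21 0 
0.225 0 
roll 25.39
dish 8.74
r1 7.51
r2 7.17
```

View pics/w17.png

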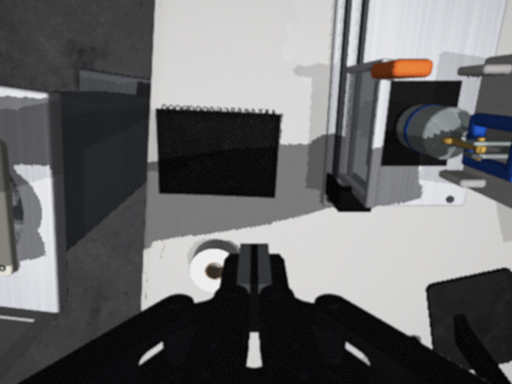

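View pics/t17.png

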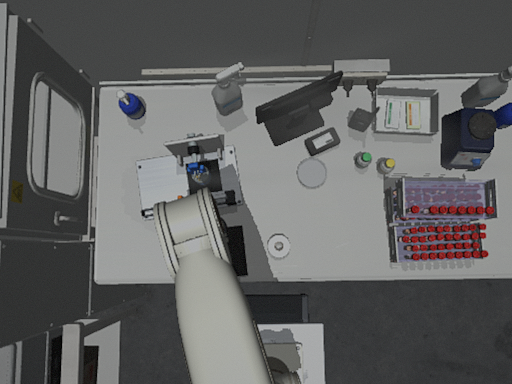

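All checks agree: the sampler is upright with the keeper down, the guard is centred and the roll, dish and bottles are in their places. The arm is clear, so I'm handing in.

```bash
python3 -c "
from workcell import order
print(order.job_done())"
```

```text
the job is handed in; nothing more can be done
None
```

I hung the sampler on the peg, shut the guard and handed the job in at about 29 s. One force reading was higher than I wanted and may count against the run (see the guard below).

- **Hanging:** I pushed the eye in until the camera showed the keeper had dropped behind it. Then I drew the sampler outwards until the keeper held it at about 7 N, eased it back and lowered it. The peg took its weight with the eye at about 0.160 m, which fits, and I let go.
- **Last look at the sampler:** it hangs upright at about station x 0, with the keeper down between the eye and the nose. The grip tab was outside the last picture, so its position rests on the views taken earlier, which agreed.
- **Guard:** it moved only about 111 mm by my measurement, where 123.5 mm was expected. I took that for a stall at the roller and pushed a second time, reaching a 44 N reading at the shut fingers. That is over the 40 N limit set for the arm and the gripper's body. The contact should have been the fingers on the handle only.
- **Is it latched:** I believe so. It stopped hard at the same place both times, the force fell to about 0 just before, and its bar is centred on the peg line. A check pull of about 5 N did not shift it. The missing 12 mm fits the guard having started partly closed, but I could not confirm that.
- **Other things:** the bottles, dish and label roll look unmoved from above. The image difference was large only at the roll, and I put that down to the arm's shadow. The arm was clear of everything when I handed in.

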